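# Load a row of a green-wall panel with seed pods and latch the keeper bar

### The job

Take the three green-lidded seed pods from the grey tray and drop them one by one into the three empty pockets of the sloping green-wall panel's lower row, one pod to a pocket, each right down with its lid resting on the panel. Then swing that row's keeper bar down over the lids and press it fully home in its clip, so that the pods cannot fall out when the panel is hung. Leave the white-lidded pods in the tray and the other things on the table where they are.

Things in the scene. Friction and masses are not known exactly. Their poses are not given: they have to be found in the camera images.
- pod_a: green-lidded seed pod, one of three alike: smooth black tapered cup, 30 mm across at the foot, 37 mm at the top, 36 mm tall, under a snap lid 47 mm across and 8 mm thick (44 mm tall in all, about 45 g, rigid). Origin: centre of its underside; z up to the lid. Starts upright on the tray's floor
- pod_b: green-lidded seed pod, one of three alike: smooth black tapered cup, 30 mm across at the foot, 37 mm at the top, 36 mm tall, under a snap lid 47 mm across and 8 mm thick (44 mm tall in all, about 45 g, rigid). Origin: centre of its underside; z up to the lid. Starts upright on the tray's floor
- pod_c: green-lidded seed pod, one of three alike: smooth black tapered cup, 30 mm across at the foot, 37 mm at the top, 36 mm tall, under a snap lid 47 mm across and 8 mm thick (44 mm tall in all, about 45 g, rigid). Origin: centre of its underside; z up to the lid. Starts upright on the tray's floor
- blank_a: white-lidded spare pod in the same tray, same shape and size as the green ones; not to be used
- blank_b: the second white-lidded spare pod; not to be used
- tray: fixed grey plastic transplanting tray, 200 mm (its x) by 290 mm (its y), walls 22 mm high and 4 mm thick, floor 4 mm thick; origin at the centre of its underside. The five pods stand in it, on two rows of three places 88 mm apart, one place empty
- panel: face of the grey green-wall panel, 170 mm up the slope (x) by 330 mm across (y), 10 mm thick, fixed, leaning 28 degrees towards the robot. Origin: centre of the face, 95 mm above the table; x up the slope away from the robot, y along the rows, z straight out of the face. Lower row at x = -42 mm; upper row at x = +42 mm is already full, its bar shut (all fixed), up to 30 mm above the face
- pocket1 (a point): rightmost (panel y = -72 mm) pocket of the panel's lower row: empty round bore 41.5 mm across through the 10 mm panel, 43 mm deep with its sleeve. The point lies on the bore's axis 36 mm below the panel's face: where the centre of a pod's underside comes when its lid rests on the face. Axes as panel; pockets 72 mm apart
- pocket2 (a point): middle (panel y = 0) pocket of the panel's lower row: empty round bore 41.5 mm across through the 10 mm panel, 43 mm deep with its sleeve. The point lies on the bore's axis 36 mm below the panel's face: where the centre of a pod's underside comes when its lid rests on the face. Axes as panel; pockets 72 mm apart
- pocket3 (a point): leftmost (panel y = +72 mm) pocket of the panel's lower row: empty round bore 41.5 mm across through the 10 mm panel, 43 mm deep with its sleeve. The point lies on the bore's axis 36 mm below the panel's face: where the centre of a pod's underside comes when its lid rests on the face. Axes as panel; pockets 72 mm apart
- keeper (a joint): angle (rad) of the lower row's keeper bar: 0 shut along the row, parallel to the face; grows as it swings up and open; starts about square to the face (1.55 to 1.75), stop at 1.8. Flat aluminium strip 14 mm wide, 6 mm thick, 265 mm long from the hinge. The hinge is stiff (0.13 N m): the bar stays where it is left. Shut, its underside runs 2 mm above the lids
- clip (a point): the clip for the bar's free end: tip of its sprung steel nose, at the panel's left edge (panel y = 127 mm), 22 mm above the face; clip 30 mm high. The bar meets the nose at 0.07 rad, needs about 5 N at its pad to snap past, and is held under it below 0.02 rad; press until it stops
- keeper_hinge (a point): centre of the keeper bar's hinge, at the right end of the lower row (panel x = -42, y = -135 mm), 13 mm above the panel's face; the hinge axis is the panel's x; the bar's mid-plane passes through it
- keeper_pad (a point): middle of the yellow thumb pad, 24 by 34 mm, near the free end of the keeper bar, 231 mm from the hinge, on the face that is outward (up) when shut: the place to push. Its z points out of that face
- jar: screw-top glass jar, 76 mm across, 100 mm tall, behind the tray; leave alone; origin at the centre of its underside
- pot1: square terracotta pot, 90 mm wide, 80 mm tall, behind the tray; leave alone; origin at the centre of its underside
- pot2: the second such pot, left of the tray; leave alone
- trowel: bright orange hand trowel, 310 mm long, lying right of the panel, at most 30 mm high; leave alone; origin near its middle
- sprayer: spray bottle, 76 mm across, 208 mm tall, at the left; leave alone; origin at the centre of its underside
Things that resemble listed ones, but are neither listed nor needed, are in the scene too. Leave any pink look-alike of the pod_a alone. What is shaped like the pod_b but pink or yellow is not meant.

How it is judged:
On the way, in this order (a step that is already met when the one before it is completed fails the run):
1. a first green pod is home in a pocket of the lower row ((((distance between pod_a and pocket1 below 0.008 m or distance between pod_a and pocket2 below 0.008 m or distance between pod_a and pocket3 below 0.008 m) and z of pod_a in the frame of panel below -0.0325 m and angle between the z axis of pod_a and the z axis of panel, either way round below 0.1 rad) or ((distance between pod_b and pocket1 below 0.008 m or distance between pod_b and pocket2 below 0.008 m or distance between pod_b and pocket3 below 0.008 m) and z of pod_b in the frame of panel below -0.0325 m and angle between the z axis of pod_b and the z axis of panel, either way round below 0.1 rad) or ((distance between pod_c and pocket1 below 0.008 m or distance between pod_c and pocket2 below 0.008 m or distance between pod_c and pocket3 below 0.008 m) and z of pod_c in the frame of panel below -0.0325 m and angle between the z axis of pod_c and the z axis of panel, either way round below 0.1 rad))), for 0.2 s.
2. a second green pod is home (((((distance between pod_a and pocket1 below 0.008 m or distance between pod_a and pocket2 below 0.008 m or distance between pod_a and pocket3 below 0.008 m) and z of pod_a in the frame of panel below -0.0325 m and angle between the z axis of pod_a and the z axis of panel, either way round below 0.1 rad) and ((distance between pod_b and pocket1 below 0.008 m or distance between pod_b and pocket2 below 0.008 m or distance between pod_b and pocket3 below 0.008 m) and z of pod_b in the frame of panel below -0.0325 m and angle between the z axis of pod_b and the z axis of panel, either way round below 0.1 rad)) or (((distance between pod_a and pocket1 below 0.008 m or distance between pod_a and pocket2 below 0.008 m or distance between pod_a and pocket3 below 0.008 m) and z of pod_a in the frame of panel below -0.0325 m and angle between the z axis of pod_a and the z axis of panel, either way round below 0.1 rad) and ((distance between pod_c and pocket1 below 0.008 m or distance between pod_c and pocket2 below 0.008 m or distance between pod_c and pocket3 below 0.008 m) and z of pod_c in the frame of panel below -0.0325 m and angle between the z axis of pod_c and the z axis of panel, either way round below 0.1 rad)) or (((distance between pod_b and pocket1 below 0.008 m or distance between pod_b and pocket2 below 0.008 m or distance between pod_b and pocket3 below 0.008 m) and z of pod_b in the frame of panel below -0.0325 m and angle between the z axis of pod_b and the z axis of panel, either way round below 0.1 rad) and ((distance between pod_c and pocket1 below 0.008 m or distance between pod_c and pocket2 below 0.008 m or distance between pod_c and pocket3 below 0.008 m) and z of pod_c in the frame of panel below -0.0325 m and angle between the z axis of pod_c and the z axis of panel, either way round below 0.1 rad)))), for 0.2 s.
3. all three green pods are home ((distance between pod_a and pocket1 below 0.008 m or distance between pod_a and pocket2 below 0.008 m or distance between pod_a and pocket3 below 0.008 m) and z of each of pod_a, pod_b, pod_c in the frame of panel below -0.0325 m and angle between the z axis of each of pod_a, pod_b, pod_c and the z axis of panel, either way round below 0.1 rad and (distance between pod_b and pocket1 below 0.008 m or distance between pod_b and pocket2 below 0.008 m or distance between pod_b and pocket3 below 0.008 m) and (distance between pod_c and pocket1 below 0.008 m or distance between pod_c and pocket2 below 0.008 m or distance between pod_c and pocket3 below 0.008 m)), for 0.2 s.
4. the keeper bar is shut in its clip over the three pods (all of step 3 and value of joint keeper below 0.02 rad), for 0.2 s.
At the end, for the whole second after the job is handed in: Each green pod rests in its own lower-row pocket, underside centre within 8 mm of the home point and at most 3.5 mm proud of it, axis within 0.1 rad; the keeper bar is shut under the clip's nose (below 0.02 rad); white-lidded pods, jar, pots, trowel and sprayer are within 30 mm of where they began (all of step 4 and linear speed of each of pod_a, pod_b, pod_c below 0.02 m/s and distance of each of blank_a, blank_b, jar, pot1, pot2, trowel, sprayer from where it was at the start of the episode below 0.03 m); the robot touches nothing.
It fails at once if a white-lidded pod is moved more than 30 mm or tipped over (distance of any of blank_a, blank_b from where it was at the start of the episode above 0.03 m or angle between any of blank_a, blank_b's own z axis and vertical above 0.5 rad).
It fails at once if the jar, a terracotta pot, the trowel or the spray bottle is moved more than 30 mm or tipped over (distance of any of jar, pot1, pot2, trowel, sprayer from where it was at the start of the episode above 0.03 m or angle between any of jar, pot1, pot2, trowel, sprayer's own z axis and vertical above 0.5 rad).
It also fails if it takes over 72 s, if anything falls off the work surface, if the arm or the gripper's body presses on something with over 40 N, if the wrist force passes 120 N, or if a joint passes its speed limit or range.

### The arm

A 7-joint arm with a two-finger parallel gripper is mounted at the origin on the work surface. World frame = base frame: x ahead of the robot, y to its left, z up, the work surface at z = 0. Lengths are in m, angles in rad, forces in N, time in s.
With the tool pointing down it reaches from about 0.425 to 0.925 m from the base axis. Payload 6.8 kg.
Tool frame: the origin (TCP) lies midway between the tips of the shut fingers; the grasp point (between the pads) lies 19 mm behind it (bot.pinch_z is the distance from the TCP to the grasp point, in m); z points along the fingers, y is the line along which they close (so a half turn about z gives the same grasp; the last joint's range is limited). The gripper opens to 85 mm and grips with 20 to 120 N. Pads are 22 mm wide; open, the fingers measure 114 mm over their backs; the gripper's body (76 mm by 85 mm) begins 54 mm behind the grasp point. The pads swing forward as they close: fully open they stand 13 mm farther back than shut.
Start: joints at [1.201, 0.477, 0.022, 1.555, -0.011, 1.109, -0.083], TCP at [0.175, -0.652, 0.193] pointing down, gripper open.
Joint ranges: [-2.96, 2.96], [-0.34, 2.1], [-1.41, 1.46], [0.24, 2.44], [-1.37, 4.51], [0.17, 1.92], [-2.96, 2.96]. Speed limits (rad/s): [2.39, 2.39, 3.14, 3.14, 3.14, 3.14, 3.14].

### API

Orientations are given as a unit quaternion [w, x, y, z].
In Python, from station import bot, imaging gives the robot as it stands. The module is installed in compiled form; this text tells all that it offers.
- The arm moves only by the tool carry_out, never from a script. Its argument "targets" is a list of rows, each a list of 5 numbers: the shift along the tool's x, y, z in cm, then the turn about the tool's z in degrees, then the opening, from -1 (shut) to 1 (fully open). In form: [[x, y, z, yaw, gripper], ...]. A call has 1 to 12 rows; each row shifts and turns the commanded pose from where the row before left it, along the tool's axes as they then stand; what a row does not reach is not made up. A row lasts 1/10 s, in which the tool goes at most 50 mm and 8.59 degrees, less where a joint would pass 70% of its speed; a pose out of reach is approached as far as the arm can. A call is refused whole if a number of a shift passes 5 or a number of a turn 8.59, either way. A call with a gripper value outside its range is refused whole. The fingers move at their own pace and stop on an object; "force" is the grip in N (left out, the last holds). Time passes only in rows, so rows that do not move let the fingers close. It gives the time, the measured TCP pose, the force, the opening and the grip force at its end, in the units of the state.
- bot.get_obs(): the state, without advancing time (a new reading comes with each control period).
- imaging.read_camera(name): name is "side" or "top"; returns the picture (480x640x3 uint8, red, green, blue); there is no depth.
- imaging.calibration(name): a dict with "fx", "fy", "cx", "cy" (pixels), "k1" (the pictures are not rectified: a ray, as slopes to the right and down, at radius r is drawn at 1 + k1 r^2 times it, then the intrinsics apply), "extrinsics" (4x4, takes a point from world to camera coordinates). Camera axes: x right, y up, looking along -z (the intrinsics and any distortion apply to the point x, -y, -z); pixel columns grow to the right and rows downward; lengths in m; the calibration is good to about 2 mm. A picture is of the moment at which its call begins. calibration takes no time and is no camera call.
- bot.hand_in(): hands the job in; it is judged then, once.
The state is a dict: "t": time; "q": joint angles; "joint_vel": joint speeds; "joint_torque": joint torques, N m; "eef_pos": TCP position; "tool_rot": TCP orientation; "contact_force": force on the tool from outside, world axes, zero at the start; "torque": the same for the moment, N m; "gripper_width": opening from 0.0 (shut) to 1.0 (fully open); "grasp_force": force on a finger pad.
Only numpy, scipy, OpenCV 4.12 (cv2) and the standard library are available. Lean on these libraries where they do the work, as an engineer would, in place of code of your own. Each camera call takes 0.05 s, during which the arm holds its last target. There are 200 camera calls.

## Working session

There is one attempt and no reset: what is moved stays moved. The work goes in short steps, Python scripts to look and compute and a tool call to move; the robot and the scene stay as the last step left them, time stands still between calls to the robot, and variables do not carry over. Pictures are saved under pics/ and viewed, at most 10 in all, crops included, and the job is handed in when it is done.

Besides the shell and the picture viewer there is one more tool, called as name(argument=value, ...), one argument or row to a line, values as JSON. carry_out: Moves the arm, as the interface text tells. Its arguments: {"type":"object","properties":{"targets":{"type":"array"},"force":{"type":"number"}},"required":["targets"]}

```bash
mkdir -p pics; python3 - <<'E'
from station import bot, imaging
import cv2,json
for n in("side","top"):
    im=imaging.read_camera(n); cv2.imwrite(f"pics/{n}0.png",im[:,:,::-1]); c=imaging.calibration(n); print(n,{k:(v if k!="extrinsics" else [[round(float(x),4) for x in r] for r in v]) for k,v in c.items()})
o=bot.get_obs(); print(o, bot.pinch_z)
E
```

```text
side {'fx': 482.93899033460605, 'fy': 482.93899033460605, 'cx': 323.6053869083447, 'cy': 238.5371100225862, 'k1': 0.002680733728678847, 'extrinsics': [[-0.7383, -0.6743, -0.0151, 0.4192], [0.423, -0.4804, 0.7683, -0.2871], [-0.5253, 0.5608, 0.6399, -1.1625], [0.0, 0.0, 0.0, 1.0]]}
top {'fx': 467.654834837353, 'fy': 467.654834837353, 'cx': 312.3487996550349, 'cy': 245.5670282608428, 'k1': -0.1252805021538379, 'extrinsics': [[0.0052, -1.0, 0.0085, 0.0148], [0.9856, 0.0065, 0.1692, -0.5466], [-0.1692, 0.0075, 0.9856, -1.3466], [0.0, 0.0, 0.0, 1.0]]}
{'t': 0.1, 'q': array([ 1.20090224,  0.47776181,  0.02232674,  1.55633037, -0.01150006,
        1.10929586, -0.08312017]), 'joint_vel': array([ 1.33229448e-03, -3.34466697e-03,  6.22200048e-04, -3.26821341e-03,
       -3.06699186e-05, -1.23559724e-03, -3.77490970e-04]), 'joint_torque': array([ 4.97780624e-03, -5.97752666e+01,  1.61392417e+00, -2.81952077e+01,
        1.28791112e-02,  5.06881275e-03,  8.23762264e-06]), 'eef_pos': array([ 0.17454222, -0.65143267,  0.1916023 ]), 'tool_rot': array([-8.17116596e-04,  9.91443937e-01,  1.30530553e-01, -1.65634102e-04]), 'contact_force': array([ 0.2729816 , -0.12378146,  0.11289662]), 'torque': array([-0.02024291, -0.05969116, -0.01337995]), 'grasp_force': 0.0, 'gripper_width': 1.0050463167284296} 0.0187
```

View pics/top0.png

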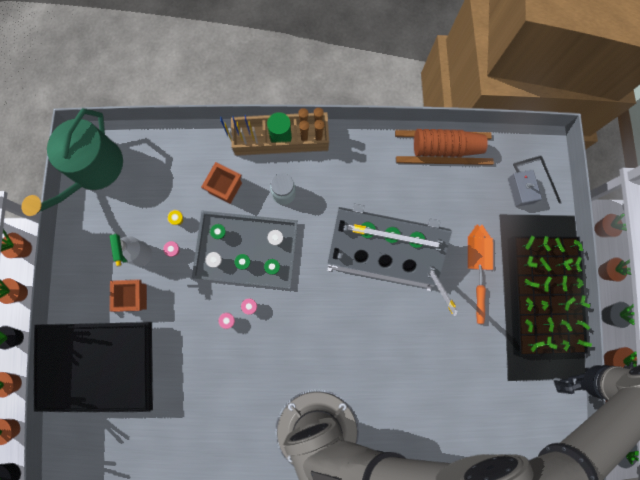

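View pics/side0.png

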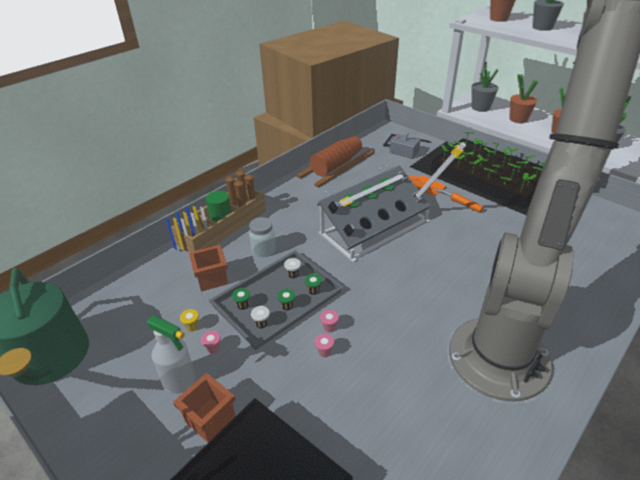

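The top view shows the green lids at about (218,231), (242,262) and (272,267), and the white ones at (275,237) and (213,260). The empty pockets are at (361,256), (385,261) and (409,266), and the open keeper bar's pad is at about (453,308). In the side view the tray is at about (280,298), the pockets run from (350,230) to (400,205), and the pad is at (459,152).

```bash
cat > h.py <<'E'
from station import bot, imaging
import cv2, numpy as np
from scipy.spatial.transform import Rotation as R
C={n:imaging.calibration(n) for n in("side","top")}
def ray(n,uv):
    c=C[n]; d=np.array([(uv[0]-c["cx"])/c["fx"],(uv[1]-c["cy"])/c["fy"]]); s=d.copy()
    for _ in range(8): s=d/(1+c["k1"]*(s@s))
    E=np.array(c["extrinsics"]); A=E[:3,:3]
    v=A.T@np.array([s[0],-s[1],-1]); return -A.T@E[:3,3], v/np.linalg.norm(v)
def tri(a,b):
    (o1,d1),(o2,d2)=ray("side",a),ray("top",b)
    t=np.linalg.lstsq(np.c_[d1,-d2],o2-o1,rcond=None)[0]
    p,q=o1+t[0]*d1,o2+t[1]*d2; return (p+q)/2, np.linalg.norm(p-q)
def onz(n,uv,z):
    o,d=ray(n,uv); return o+d*(z-o[2])/d[2]
def proj(n,p):
    c=C[n]; E=np.array(c["extrinsics"]); q=E[:3,:3]@p+E[:3,3]; s=np.array([q[0],-q[1]])/-q[2]; s=s*(1+c["k1"]*(s@s))
    return np.array([c["fx"]*s[0]+c["cx"],c["fy"]*s[1]+c["cy"]])
def blobs(mask,lo,hi):
    cs,_=cv2.findContours(mask.astype(np.uint8),cv2.RETR_EXTERNAL,cv2.CHAIN_APPROX_NONE); out=[]
    for c in cs:
        h=cv2.convexHull(c); m=cv2.moments(h)
        if lo<m["m00"]<hi: out.append((m["m10"]/m["m00"],m["m01"]/m["m00"],m["m00"],cv2.boundingRect(c)))
    return sorted(out)
E
python3 - <<'E'
from h import *
for n,(x0,y0,x1,y1) in (("top",(190,200,470,320)),("side",(200,120,490,350))):
    rgb=imaging.read_camera(n); im=rgb[y0:y1,x0:x1]; hsv=cv2.cvtColor(im,cv2.COLOR_RGB2HSV)
    H,S,V=[hsv[...,i].astype(int) for i in range(3)]
    for k,m in (("green",(H>50)&(H<90)&(S>120)&(V>40)),("dark",V<28),("yellow",(H>20)&(H<35)&(S>120)&(V>100)),("white",(S<30)&(V>190))):
        print(n,k,[(round(b[0]+x0,1),round(b[1]+y0,1),b[2],b[3][2:]) for b in blobs(m,12,900)])
    cv2.imwrite(f"pics/{n}c.png",cv2.resize(im[:,:,::-1],None,fx=2.5,fy=2.5,interpolation=cv2.INTER_CUBIC))
E
```

```text
top green [(217.3, 231.2, 161.0, (15, 15)), (241.8, 261.3, 171.0, (16, 15)), (271.5, 266.2, 170.0, (16, 15)), (366.9, 235.5, 21.0, (11, 4)), (368.7, 224.8, 44.0, (14, 7)), (390.6, 240.1, 28.5, (12, 5)), (392.8, 229.9, 53.0, (14, 7)), (415.4, 245.1, 30.5, (12, 5)), (417.5, 234.9, 55.0, (15, 7))]
top dark [(335.4, 252.6, 13.5, (4, 9)), (341.3, 224.8, 14.5, (4, 9)), (360.5, 255.8, 89.5, (12, 11)), (384.7, 260.4, 82.0, (12, 10)), (409.1, 265.1, 86.5, (12, 11))]
top yellow [(357.7, 232.0, 13.5, (11, 3)), (359.4, 226.5, 36.5, (12, 6)), (452.2, 303.3, 14.5, (6, 7))]
top white [(212.7, 259.2, 155.5, (15, 15)), (217.0, 231.0, 14.0, (5, 5)), (241.7, 261.1, 16.0, (6, 5)), (248.4, 306.0, 17.5, (6, 5)), (271.5, 266.0, 17.0, (6, 5)), (274.8, 236.9, 154.5, (15, 15)), (401.8, 237.1, 342.0, (75, 18))]
side green [(217.5, 204.4, 511.0, (24, 30)), (240.3, 294.6, 169.0, (17, 14)), (285.8, 295.5, 167.0, (17, 14)), (312.7, 280.0, 152.0, (16, 13)), (354.3, 203.4, 20.5, (9, 7)), (371.6, 194.9, 24.5, (9, 6)), (388.9, 186.9, 26.5, (10, 6)), (444.1, 147.8, 12.5, (6, 6)), (465.1, 154.5, 39.0, (16, 7)), (477.3, 141.3, 21.5, (9, 5)), (478.2, 159.3, 75.0, (17, 10))]
side dark []
side yellow [(347.1, 203.8, 13.5, (9, 5)), (456.9, 150.8, 91.5, (13, 14))]
side white [(210.0, 337.5, 24.5, (7, 6)), (240.4, 293.5, 13.5, (6, 4)), (259.3, 312.8, 143.0, (17, 13)), (285.6, 294.5, 13.5, (6, 4)), (291.9, 263.5, 97.0, (15, 10)), (323.9, 340.6, 25.5, (7, 6)), (328.9, 316.0, 21.0, (7, 5)), (336.5, 245.0, 74.0, (27, 23)), (372.5, 188.6, 174.5, (61, 29)), (480.6, 122.7, 102.0, (26, 9))]
```

View pics/topc.png

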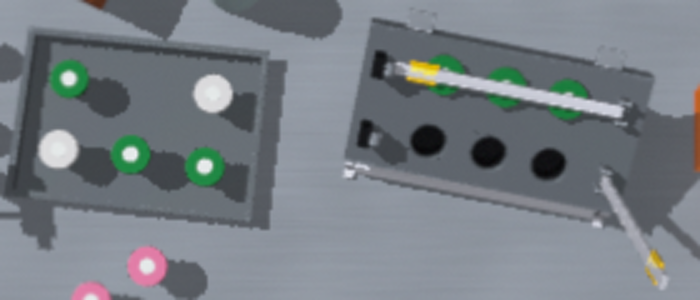

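View pics/sidec.png

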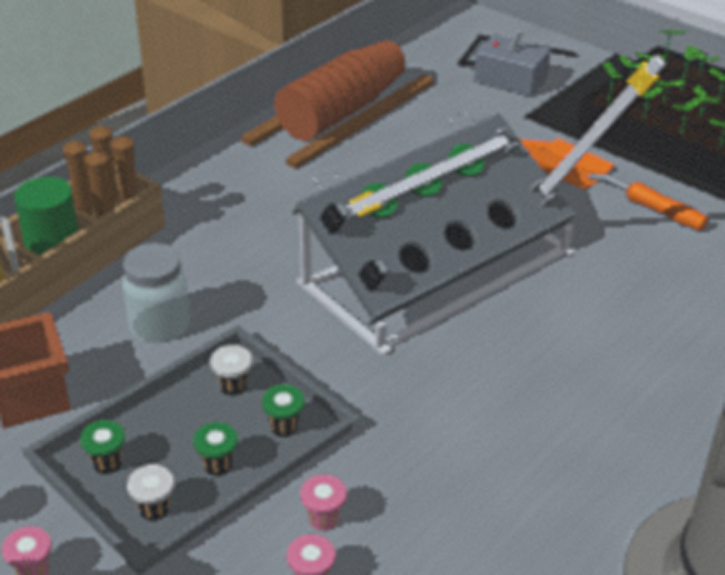

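The crops show three green lids with white centre labels, and three dark bores below the shut upper bar. The lower bar stands open at the right, with its pad at top (452,303) and side (457,151).

```bash
python3 - <<'E'
from h import *
np.set_printoptions(precision=4,suppress=True)
for k,a,b in (("A",(240.4,293.5),(217,231)),("B",(285.6,294.5),(241.7,261.1)),("C",(312.6,279),(271.5,266)),("w1",(259.3,312.3),(212.7,259.2)),("w2",(291.9,263),(274.8,236.9))):
    print(k,*tri(a,b))
im=imaging.read_camera("side")[195:235,350:415]; V=im.max(2); 
for th in (40,50,60):
    bs=[(b[0]+350,b[1]+195,b[2],b[3][2:]) for b in blobs(V<th,30,250)]; print(th,np.array([b[:3] for b in bs]))
s=[b[:2] for b in bs if b[2]>50][-3:]
P=[]
for a,b in zip(((365.6,223.2),(383.6,214.4),(400.4,205.6)),((360.5,255.8),(384.7,260.4),(409.1,265.1))):
    p,e=tri(a,b); P.append(p); print("pocket",p,e)
y=P[0]-P[2]; print("pitch",np.linalg.norm(y)/2,"yaw",np.degrees(np.arctan2(-y[0],y[1])),"dz",y[2])
print("pad",*tri((456.9,150.8),(452.2,303.3)))
print("hinge?",*tri((417,196),(431.5,272)))
print("upper lids",*tri((388.9,186.9),(416.5,240)))
M=R.from_quat(np.roll(bot.get_obs()["tool_rot"],-1)).as_matrix(); print(M)
E
```

```text
A [0.587  0.303  0.0525] 0.0019955905943035623
B [0.4967 0.2259 0.0511] 0.0024695238992240615
C [0.4828 0.1375 0.0516] 0.002120049661755175
w1 [0.502  0.3128 0.051 ] 0.0019114168303817744
w2 [0.5703 0.1294 0.0514] 0.0018595091141990025
40 [[382.9714 214.2524  35.    ]]
50 [[365.2153 223.1239  56.5   ]
 [382.8911 214.1551  50.5   ]
 [400.     205.9606  46.5   ]]
60 [[365.1212 223.0238  77.    ]
 [382.9089 214.1415  69.5   ]
 [400.0929 205.7568  61.    ]]
pocket [ 0.5105 -0.1232  0.0759] 0.0039934479804255235
pocket [ 0.497  -0.1941  0.0755] 0.004836128421578003
pocket [ 0.484  -0.265   0.0763] 0.003481056774272181
pitch 0.07214644045560231 yaw -10.574565205670483 dz -0.00038623236247614656
pad [ 0.3602 -0.3237  0.2913] 0.008821205764470739
hinge? [ 0.4635 -0.3264  0.09  ] 0.0008475311673050271
upper lids [ 0.5495 -0.2835  0.1089] 0.010560682519993243
[[ 0.9659  0.2588 -0.0003]
 [ 0.2588 -0.9659  0.0008]
 [-0.0001 -0.0009 -1.    ]]
```

```bash
cat >> h.py <<'E'
def M(): return R.from_quat(np.roll(bot.get_obs()["tool_rot"],-1)).as_matrix()
def go(*pts,yaw=None):
    p=bot.get_obs()["eef_pos"]; A=M()
    print("pos",p.round(4),"tool x yaw",np.degrees(np.arctan2(A[1,0],A[0,0])).round(2))
    if yaw is not None: # axes after turn
        c,s=np.cos(np.radians(yaw)),np.sin(np.radians(yaw)); A=np.array([[c,s,0],[s,-c,0],[0,0,-1.]])
    for q in pts:
        q=np.array(q); d=A.T@(q-p)*100; print("to",q.round(4),"cm",d.round(2),"len",np.linalg.norm(d).round(1)); p=q
E
python3 - <<'E'
from h import *
np.set_printoptions(precision=4,suppress=True)
for k,b,z in (("A",(217,231),.048),("B",(241.7,261.1),.048),("C",(271.5,266),.048),("p3",(360.5,255.8),.0753),("p2",(384.7,260.4),.0753),("p1",(409.1,265.1),.0753)): print(k,onz("top",b,z))
for k,b,z in (("A",(240.4,293.5),.048),("B",(285.6,294.5),.048),("C",(312.6,279),.048),("p3",(365.2,223.1),.0753),("p2",(382.9,214.2),.0753),("p1",(400.05,205.8),.0753)): print("side",k,onz("side",b,z))
o=bot.get_obs()["eef_pos"]
go(o+[0,0,.15],(.58,-.25,.34),(.484,.138,.20),yaw=-10.6)
E
```

```text
A [0.5887 0.3045 0.048 ]
B [0.4981 0.2272 0.048 ]
C [0.4841 0.1384 0.048 ]
p3 [ 0.5122 -0.1222  0.0753]
p2 [ 0.4991 -0.1928  0.0753]
p1 [ 0.4856 -0.2643  0.0753]
side A [0.5898 0.3001 0.048 ]
side B [0.4979 0.2234 0.048 ]
side C [0.4845 0.1344 0.048 ]
side p3 [ 0.5104 -0.1244  0.0753]
side p2 [ 0.4973 -0.195   0.0753]
side p1 [ 0.4834 -0.2655  0.0753]
pos [ 0.1746 -0.6517  0.192 ] tool x yaw 15.0
to [ 0.1746 -0.6517  0.342 ] cm [  0.   0. -15.] len 15.0
to [ 0.58 -0.25  0.34] cm [ 32.46 -46.94   0.2 ] len 57.1
to [0.484 0.138 0.2  ] cm [-16.57 -36.37  14.  ] len 42.4
```

carry_out(
  targets=[
    [0, 0, -5, 6.4, 0.65],
    [0, 0, -5, 6.4, 0.65],
    [0, 0, -5, 6.4, 0.65],
    [0, 0, 0, 6.4, 0.65],
    [0, 0, 0, 0, 0.65],
  ],
  force=25,
)

```text
t: 0.75
eef_pos: [0.1749, -0.6526, 0.3442]
tool_rot: [0.001, 0.996, -0.093, 0.001]
contact_force: [0.3, -0.5, 0.5]
gripper_width: 0.827
grasp_force: 0.0
```

carry_out(
  targets=[
    [2.7, -3.9, 0, 0, 0.65],
    [2.7, -3.9, 0, 0, 0.65],
    [2.7, -3.9, 0, 0, 0.65],
    [2.7, -3.9, 0, 0, 0.65],
    [2.7, -3.9, 0, 0, 0.65],
    [2.7, -3.9, 0, 0, 0.65],
    [2.7, -3.9, 0, 0, 0.65],
    [2.7, -3.9, 0, 0, 0.65],
    [2.7, -3.9, 0, 0, 0.65],
    [2.7, -3.9, 0, 0, 0.65],
    [2.7, -3.9, 0, 0, 0.65],
    [2.7, -3.9, 0, 0, 0.65],
  ],
)

```text
t: 1.95
eef_pos: [0.5795, -0.2498, 0.3405]
tool_rot: [-0.0, 0.996, -0.091, -0.002]
contact_force: [0.8, -0.5, -0.6]
gripper_width: 0.821
grasp_force: 0.0
```

carry_out(
  targets=[
    [-1.66, -3.62, 1.4, 0, 0.65],
    [-1.66, -3.62, 1.4, 0, 0.65],
    [-1.66, -3.62, 1.4, 0, 0.65],
    [-1.66, -3.62, 1.4, 0, 0.65],
    [-1.66, -3.62, 1.4, 0, 0.65],
    [-1.66, -3.62, 1.4, 0, 0.65],
    [-1.66, -3.62, 1.4, 0, 0.65],
    [-1.66, -3.62, 1.4, 0, 0.65],
    [-1.66, -3.62, 1.4, 0, 0.65],
    [-1.66, -3.62, 1.4, 0, 0.65],
    [0, 0, 0, 0, 0.65],
    [0, 0, 0, 0, 0.65],
  ],
)

```text
t: 3.15
eef_pos: [0.4812, 0.1351, 0.201]
tool_rot: [0.001, 0.996, -0.09, -0.002]
contact_force: [0.6, -0.8, 0.2]
gripper_width: 0.825
grasp_force: 0.0
```

```bash
python3 - <<'E'
from h import *
go((.4843,.1365,.1),(.4843,.1365,.028))
E
```

```text
pos [0.4812 0.1351 0.201 ] tool x yaw -10.31
to [0.4843 0.1365 0.1   ] cm [ 0.31 -0.21 10.1 ] len 10.1
to [0.4843 0.1365 0.028 ] cm [ 0.02 -0.01  7.2 ] len 7.2
```

carry_out(
  targets=[
    [0.3, -0.2, 4, 0.3, 0.65],
    [0, 0, 4, 0, 0.65],
    [0, 0, 4, 0, 0.65],
    [0, 0, 3, 0, 0.65],
    [0, 0, 2.3, 0, 0.65],
    [0, 0, 0, 0, 0.65],
    [0, 0, 0, 0, -1],
    [0, 0, 0, 0, -1],
    [0, 0, 0, 0, -1],
    [0, 0, 0, 0, -1],
    [0, 0, 0, 0, -1],
    [0, 0, 0, 0, -1],
  ],
  force=25,
)

```text
t: 4.35
eef_pos: [0.4862, 0.1362, 0.0298]
tool_rot: [-0.0, 0.995, -0.095, 0.0]
contact_force: [0.4, 0.3, 0.4]
gripper_width: -0.002
grasp_force: 0.0
```

```bash
python3 - <<'E'
from h import *
a=imaging.read_camera("side")[230:350,220:380]; b=imaging.read_camera("top")[200:320,190:350]
f=lambda i:cv2.resize(i[:,:,::-1],(400*2//2*1,300),interpolation=cv2.INTER_CUBIC)
cv2.imwrite("pics/miss.png",np.hstack([f(a),f(b)]))
E
```

```text
(no output)
```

View pics/miss.png

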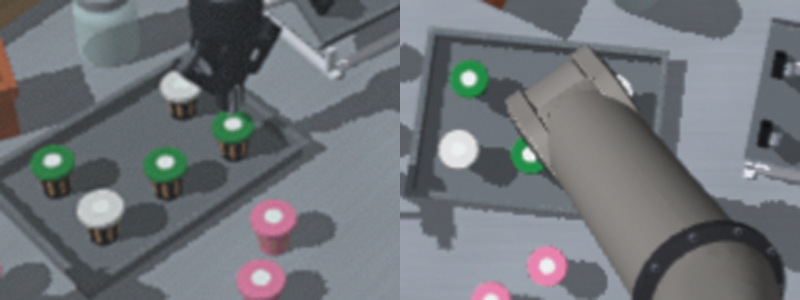

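The side crop shows the shut fingertips at about (313,275) in the full picture, with the lid undisturbed at about (313,280). The fingers closed above or behind the lid without taking it.

```bash
python3 - <<'E'
from h import *
o=bot.get_obs(); print(o["eef_pos"],o["gripper_width"]); print(proj("side",o["eef_pos"]),proj("top",o["eef_pos"]))
print("C label if at z.048",proj("side",np.array([.4843,.1365,.048])))
rgb=imaging.read_camera("side"); im=rgb[255:300,290:335]
hsv=cv2.cvtColor(im,cv2.COLOR_RGB2HSV); H,S,V=[hsv[...,i].astype(int) for i in range(3)]
print([(b[0]+290,b[1]+255,b[2],b[3]) for b in blobs((H>50)&(H<90)&(S>120)&(V>40),12,900)])
cv2.imwrite("pics/z.png",cv2.resize(im[:,:,::-1],(600,600),interpolation=cv2.INTER_NEAREST))
E
```

```text
[0.48606887 0.13617573 0.0296215 ] -0.003023219435164457
[311.92583185 283.86420009] [272.73289097 266.14245526]
C label if at z.048 [312.10950054 279.43586732]
[(291.73446327683615, 294.8813559322034, 29.5, (0, 35, 5, 10)), (312.5815850815851, 280.4324009324009, 143.0, (15, 20, 16, 12))]
```

View pics/z.png

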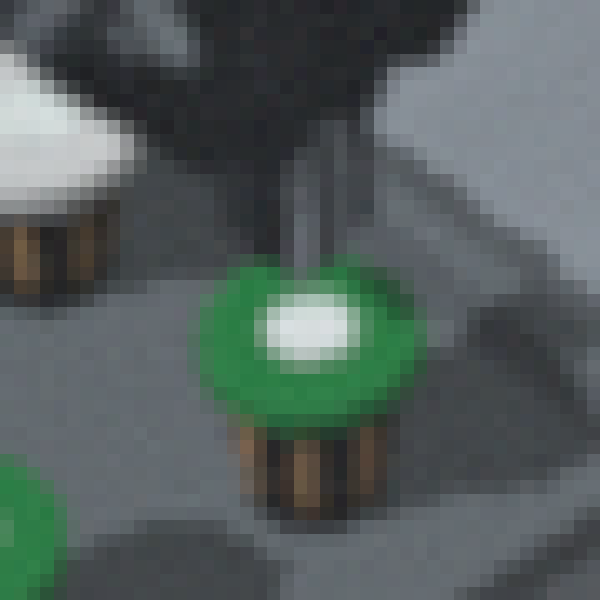

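The fingertips end at about (312,275), at the lid's rear edge. They are about 9 px from where the reported TCP projects (312,284). I'll check the reported TCP against the start picture.

```bash
python3 - <<'E'
from h import *
p=np.array([.1746,-.6517,.192]); 
for dz in (0,.013,.03,.05,.1): print(dz,proj("top",p+[0,0,dz]))
ty=np.array([.2588,-.9659,0])
print("fingers",proj("top",p+ty*.0425+[0,0,.013]),proj("top",p-ty*.0425+[0,0,.013]))
im=cv2.imread("pics/top0.png")[350:420,540:640]; cv2.imwrite("pics/g0.png",cv2.resize(im,(800,560),interpolation=cv2.INTER_NEAREST))
for d in ([0,0,.03],[.03,0,0],[0,-.03,0],[.02,-.02,0]): print(d,proj("side",np.array([.486,.1362,.0296])+d))
E
```

```text
0 [561.7222378  374.63384332]
0.013 [564.21623583 375.07537696]
0.03 [567.54752655 375.66345466]
0.05 [571.57139318 376.37117424]
0.1 [582.15447315 378.21840737]
fingers [578.00057461 370.30250496] [550.16849336 379.86019062]
[0, 0, 0.03] [311.59820861 276.01296247]
[0.03, 0, 0] [304.08210008 278.77257904]
[0, -0.03, 0] [319.37919527 278.11918176]
[0.02, -0.02, 0] [311.66665041 276.66150233]
```

View pics/g0.png

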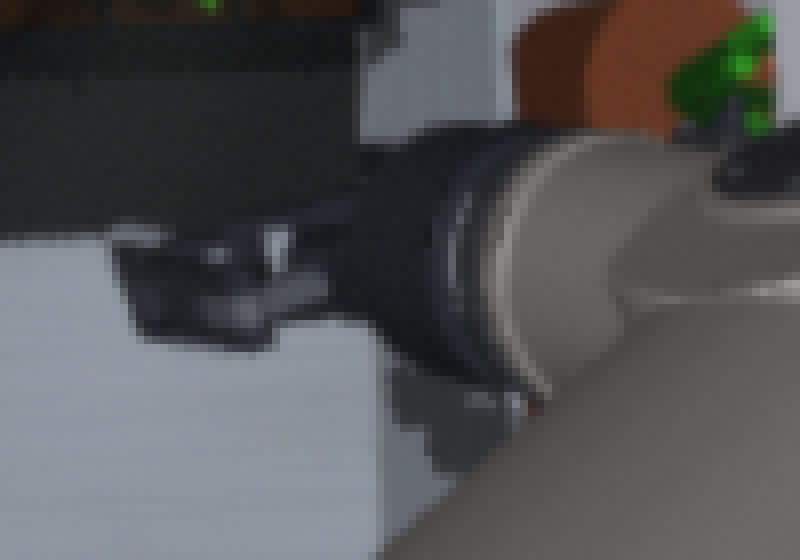

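carry_out(
  targets=[
    [0, 0, -4, 0, -1],
    [0, 0, -4, 0, -1],
    [0, 4.5, 0, 0, -1],
    [0, 4.5, 0, 0, -1],
    [0, 4.5, 0, 0, -1],
    [0, 0, 4, 0, -1],
    [0, 0, 4, 0, -1],
    [0, 0, 1, 0, -1],
    [0, 0, 0.5, 0, -1],
    [0, 0, 0, 0, -1],
  ],
)

```text
t: 5.5
eef_pos: [0.461, 0.0042, 0.0149]
tool_rot: [-0.0, 0.996, -0.095, 0.0]
contact_force: [0.2, -0.1, 1.2]
gripper_width: -0.001
grasp_force: 0.0
```

```bash
python3 - <<'E'
from h import *
o=bot.get_obs(); print(o["eef_pos"],o["contact_force"],proj("side",o["eef_pos"]),proj("top",o["eef_pos"]))
s=imaging.read_camera("side")[190:290,290:410]; t=imaging.read_camera("top")[215:305,260:380]
cv2.imwrite("pics/tip.png",np.hstack([cv2.resize(i[:,:,::-1],(400,333 if k==0 else 300),interpolation=cv2.INTER_NEAREST)[:300] for k,i in enumerate((s,t))]))
E
```

```text
[0.46099037 0.00416558 0.01494566] [ 0.23634151 -0.13218812  1.16510659] [349.87789831 267.17435244] [316.70324014 275.29450229]
```

View pics/tip.png

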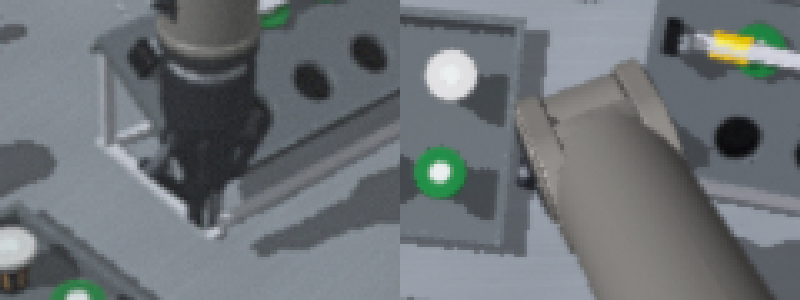

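The tip shows at side (351.5,260), where the reported pose projects to (350,267). Its shadow starts about 15 px away, so the tips stand about 25 mm higher than reported. A slow touch on bare table will settle the offset.

carry_out(
  targets=[
    [0, -1.5, 0, 0, -1],
    [0, 0, 0.5, 0, -1],
    [0, 0, 0.5, 0, -1],
    [0, 0, 0.3, 0, -1],
    [0, 0, 0.2, 0, -1],
    [0, 0, 0, 0, -1],
  ],
)

```text
t: 6.2
eef_pos: [0.463, 0.0179, -0.0008]
tool_rot: [0.0, 0.995, -0.095, -0.0]
contact_force: [-0.3, -0.4, -0.5]
gripper_width: 0.002
grasp_force: 0.0
```

carry_out(
  targets=[
    [0, 0, 0.3, 0, -1],
    [0, 0, 0.2, 0, -1],
    [0, 0, 0, 0, -1],
  ],
)

```text
t: 6.5
eef_pos: [0.4631, 0.0182, -0.0058]
tool_rot: [0.0, 0.995, -0.095, -0.0]
contact_force: [1.5, -0.2, 0.2]
gripper_width: 0.001
grasp_force: 0.0
```

carry_out(
  targets=[
    [0, 0, 0.4, 0, -1],
    [0, 0, 0.3, 0, -1],
    [0, 0, 0.2, 0, -1],
    [0, 0, 0, 0, -1],
  ],
)

```text
t: 6.9
eef_pos: [0.4631, 0.0183, -0.0149]
tool_rot: [0.0, 0.995, -0.095, -0.0]
contact_force: [0.0, 0.0, -0.4]
gripper_width: -0.002
grasp_force: 0.0
```

carry_out(
  targets=[
    [0, 0, 0.2, 0, -1],
    [0, 0, 0.2, 0, -1],
    [0, 0, 0, 0, -1],
  ],
)

```text
t: 7.2
eef_pos: [0.4632, 0.0183, -0.0187]
tool_rot: [0.0, 0.995, -0.095, -0.0]
contact_force: [-0.4, 0.3, 0.4]
gripper_width: -0.001
grasp_force: 0.0
```

carry_out(
  targets=[
    [0, 0, 0.2, 0, -1],
    [0, 0, 0.1, 0, -1],
    [0, 0, 0, 0, -1],
  ],
)

```text
t: 7.5
eef_pos: [0.4632, 0.0183, -0.0216]
tool_rot: [0.0, 0.995, -0.095, -0.0]
contact_force: [0.8, 0.1, 0.4]
gripper_width: 0.002
grasp_force: 0.0
```

carry_out(
  targets=[
    [0, 0, 0.1, 0, -1],
    [0, 0, 0.1, 0, -1],
    [0, 0, 0, 0, -1],
  ],
)

```text
t: 7.8
eef_pos: [0.4632, 0.0183, -0.0236]
tool_rot: [0.0, 0.995, -0.095, -0.0]
contact_force: [-0.1, -0.1, 0.1]
gripper_width: -0.001
grasp_force: 0.0
```

carry_out(
  targets=[
    [0, 0, 0.2, 0, -1],
    [0, 0, 0, 0, -1],
  ],
)

```text
t: 8.0
eef_pos: [0.4632, 0.0183, -0.0257]
tool_rot: [0.0, 0.995, -0.095, -0.0]
contact_force: [0.0, -0.6, 0.1]
gripper_width: 0.003
grasp_force: 0.0
```

```bash
python3 - <<'E'
from h import *
o=bot.get_obs(); p=o["eef_pos"]; print(p,o["contact_force"],"side px if z .02 up",[proj("side",p+[0,0,d]).round(1) for d in (0,.01,.02,.03)])
im=imaging.read_camera("side")
g=cv2.cvtColor(im,cv2.COLOR_RGB2GRAY)[248:276,330:366]; print(g)
E
```

```text
[ 0.46319983  0.01831967 -0.02569949] [ 0.0223185  -0.61892494  0.11384913] side px if z .02 up [array([345.9, 279.5]), array([346., 277.]), array([346. , 274.5]), array([346.1, 272. ])]
[[142 140 136 ...  84  92  96]
 [141 139 125 ...  96 105 115]
 [129 126 111 ... 112 115 121]
 ...
 [108 130 141 ... 139 138 141]
 [ 89 110 137 ... 135 138 137]
 [ 89  99 127 ... 138 137 138]]
```

carry_out(
  targets=[
    [0, 0, 0.1, 0, -1],
    [0, 0, 0.1, 0, -1],
    [0, 0, 0, 0, -1],
  ],
)

```text
t: 8.35
eef_pos: [0.4633, 0.0183, -0.0276]
tool_rot: [0.0, 0.995, -0.095, -0.0]
contact_force: [0.6, -0.1, 0.4]
gripper_width: -0.002
grasp_force: 0.0
```

carry_out(
  targets=[
    [0, 0, 0.1, 0, -1],
    [0, 0, 0.1, 0, -1],
    [0, 0, 0, 0, -1],
  ],
)

```text
t: 8.65
eef_pos: [0.4632, 0.0183, -0.0296]
tool_rot: [0.0, 0.995, -0.095, -0.0]
contact_force: [0.6, 0.0, -0.6]
gripper_width: 0.001
grasp_force: 0.0
```

```bash
python3 - <<'E'
from h import *
o=bot.get_obs(); p=o["eef_pos"]; print(p,o["contact_force"])
im=imaging.read_camera("side")
g=im.max(2)
for r in range(254,282): print(r," ".join(f"{v:3d}" for v in g[r,334:366]))
E
```

```text
[ 0.46324419  0.01831967 -0.02963193] [ 0.64912121  0.03620592 -0.6305081 ]
254  58  58  74 114 141 119  75  51  44  42  47  53  50  48  42  43  44  44  46  48  44  45  42  44  61 100 123 122 117 113 114 116
255  55  65  89 105 139 140  96  55  46  46  46  52  45  47  46  47  45  44  41  46  42  46  42  48  79 109 118 112 103 115 137 144
256  55  67  90  92 129 143 105  60  46  43  44  53  53  46  48  44  44  46  44  42  46  45  43  63  99 115 117 110 116 136 149 149
257  45  51  62  70 106 129 106  65  47  47  48  50  50  48  46  48  42  45  47  69 103  95  73  82 108 124 139 141 144 148 149 146
258  46  41  47  47  67  86  71  53  48  50  47  52  52  49  44  46  47  42  50 111 178 169 128 107 134 144 149 148 148 147 146 148
259  50  43  42  43  48  47  47  49  48  48  43  43  46  48  45  47  43  45  60 125 192 193 140 115 140 149 149 147 145 145 148 149
260  78  53  46  42  45  46  47  49  51  44  45  45  48  47  40  43  46  47  84 144 164 147 113 113 138 149 147 144 144 144 149 150
261 124  97  64  49  45  44  48  49  46  44  47  46  41  48  50  57  58  63 105 142 135 117 112 133 
[... 1971 characters left out ...]
 148 146 147 150 146 146 146 147 145 146
277 103 117 139 147 150 150 150 150 154 152 150 149 148 147 150 148 150 151 150 147 145 149 147 148 147 149 146 147 145 146 147 147
278  95  95 113 138 149 150 152 152 151 148 149 149 147 150 148 148 149 149 147 150 148 147 147 146 146 148 148 146 146 145 147 150
279 101  96  97 113 136 153 153 153 152 149 150 148 148 151 150 148 147 148 146 145 147 149 147 145 144 148 146 147 147 146 150 149
280 108 101  95  94 114 138 148 152 150 149 148 150 149 147 148 147 148 146 147 149 148 146 147 147 145 146 147 145 147 148 148 147
281 116 112 107  99 102 105 116 137 148 150 149 147 149 149 148 149 146 148 146 147 148 143 144 146 145 145 148 147 147 148 147 147
```

carry_out(
  targets=[
    [0, 0, 0.1, 0, -1],
    [0, 0, 0, 0, -1],
  ],
)

```text
t: 8.9
eef_pos: [0.4633, 0.0183, -0.0306]
tool_rot: [0.0, 0.995, -0.095, -0.0]
contact_force: [0.3, 0.3, -0.1]
gripper_width: 0.001
grasp_force: 0.0
```

carry_out(
  targets=[
    [0, 0, 0.1, 0, -1],
    [0, 0, 0, 0, -1],
  ],
)

```text
t: 9.1
eef_pos: [0.4633, 0.0183, -0.0316]
tool_rot: [0.0, 0.995, -0.095, -0.0]
contact_force: [-0.4, -0.8, 0.2]
gripper_width: 0.004
grasp_force: 0.0
```

carry_out(
  targets=[
    [0, 0, 0.1, 0, -1],
    [0, 0, 0, 0, -1],
  ],
)

```text
t: 9.3
eef_pos: [0.4633, 0.0183, -0.0326]
tool_rot: [0.0, 0.995, -0.095, -0.0]
contact_force: [-0.1, -0.7, 0.4]
gripper_width: -0.001
grasp_force: 0.0
```

carry_out(
  targets=[
    [0, 0, 0.1, 0, -1],
    [0, 0, 0, 0, -1],
  ],
)

```text
t: 9.5
eef_pos: [0.4633, 0.0183, -0.0336]
tool_rot: [0.0, 0.995, -0.095, -0.0]
contact_force: [0.1, 0.2, -0.3]
gripper_width: 0.001
grasp_force: 0.0
```

carry_out(
  targets=[
    [0, 0, 0.1, 0, -1],
    [0, 0, 0, 0, -1],
  ],
)

```text
t: 9.7
eef_pos: [0.4633, 0.0183, -0.0346]
tool_rot: [0.0, 0.995, -0.095, -0.0]
contact_force: [-0.2, 0.2, -0.4]
gripper_width: 0.001
grasp_force: 0.0
```

carry_out(
  targets=[
    [0, 0, 0.1, 0, -1],
    [0, 0, 0, 0, -1],
  ],
)

```text
t: 9.9
eef_pos: [0.4633, 0.0183, -0.0356]
tool_rot: [0.0, 0.995, -0.095, -0.0]
contact_force: [0.6, 0.2, 0.5]
gripper_width: 0.002
grasp_force: 0.0
```

carry_out(
  targets=[
    [0, 0, 0.1, 0, -1],
    [0, 0, 0.1, 0, -1],
    [0, 0, 0, 0, -1],
  ],
)

```text
t: 10.2
eef_pos: [0.4632, 0.0183, -0.0376]
tool_rot: [0.0, 0.995, -0.095, -0.0]
contact_force: [0.5, -1.2, -0.4]
gripper_width: 0.001
grasp_force: 0.0
```

```bash
python3 - <<'E'
from h import *
o=bot.get_obs(); p=o["eef_pos"]; print(p,o["contact_force"])
g=imaging.read_camera("side").max(2)
for r in range(266,280): print(r," ".join(f"{v:3d}" for v in g[r,340:358]))
print(onz("side",(347,273),0))
E
```

```text
[ 0.46322288  0.01832301 -0.03764065] [ 0.47377685 -1.15122815 -0.40950571]
266  77  55  49  46  45  48  49  68  83  74  82  82 117 137 141 136 116 105
267 124  93  60  54  50  46  58  81  89  73  80  83 115 114 109 104  96  93
268 148 119  79  56  51  47  54  86  90  73  80  73  95  97  93  93  93  92
269 150 123  79  52  49  47  64  89  89  73  81  70  88  95  93  95  94  93
270 144 122  80  55  52  47  71 103  90  72  80  76  89  96  98  94  96  96
271 150 140 109  68  50  46  74 107  88  68  86  92  94  96  95  92  93  94
272 152 151 135 106  67  47  73 105  86  68  84  94  93  94  93 104 106  96
273 150 150 152 139 110  84  81 107  89  69  81  93 104 107 115 136 137 115
274 150 149 150 149 143 135 113 107 107 103 105 113 132 144 143 150 149 141
275 150 148 149 149 153 152 141 125 134 143 142 143 149 150 148 151 150 149
276 147 148 151 151 155 154 150 145 147 151 152 149 152 148 147 146 147 148
277 148 150 151 152 152 149 149 149 148 149 150 148 147 148 149 148 148 149
278 149 152 152 152 149 146 149 149 147 147 146 148 149 146 148 146 146 148
279 155 153 152 148 149 149 151 151 151 148 149 147 147 149 148 147 147 146
[0.46144098 0.01609307 0.        ]
```

carry_out(
  targets=[
    [0, 0, 0.1, 0, -1],
    [0, 0, 0.1, 0, -1],
    [0, 0, 0, 0, -1],
  ],
)

```text
t: 10.55
eef_pos: [0.4634, 0.0183, -0.0388]
tool_rot: [0.0, 0.995, -0.095, 0.0]
contact_force: [-3.1, -0.4, 12.7]
gripper_width: 0.0
grasp_force: 6.6
```

carry_out(
  targets=[
    [0, 0, 0.1, 0, -1],
    [0, 0, 0, 0, -1],
  ],
)

```text
t: 10.75
eef_pos: [0.4635, 0.0183, -0.0388]
tool_rot: [0.0, 0.995, -0.095, 0.0]
contact_force: [-7.6, -0.9, 28.3]
gripper_width: 0.0
grasp_force: 14.1
```

carry_out(
  targets=[
    [0, 0, -4.3, 0, 0],
    [0, 0, -4, 0, 0.65],
    [0, 0, -4, 0, 0.65],
    [-0.2, -4, 0, 0, 0.65],
    [0, -4, 0, 0, 0.65],
    [0, -4, 0, 0, 0.65],
    [0, 0, 0, 0, 0.65],
    [0, 0, 0, 0, 0.65],
  ],
)

```text
t: 11.55
eef_pos: [0.4837, 0.1373, 0.0823]
tool_rot: [0.0, 0.996, -0.094, -0.0]
contact_force: [0.1, -0.5, 0.1]
gripper_width: 0.825
grasp_force: 0.0
```

```bash
sed -i 's/p=bot.get_obs()\["eef_pos"\]; A=M()/p=bot.get_obs()["eef_pos"]+[0,0,.0388]; A=M()/' h.py; python3 - <<'E'
from h import *
go((.4843,.1365,.028),(.4843,.1365,.16),(.5113,-.1233,.16),(.5113,-.1233,.12))
E
```

```text
pos [0.4837 0.1373 0.1211] tool x yaw -10.77
to [0.4843 0.1365 0.028 ] cm [0.08 0.07 9.31] len 9.3
to [0.4843 0.1365 0.16  ] cm [-1.00e-02  0.00e+00 -1.32e+01] len 13.2
to [ 0.5113 -0.1233  0.16  ] cm [ 7.51 25.02  0.  ] len 26.1
to [ 0.5113 -0.1233  0.12  ] cm [ 0. -0.  4.] len 4.0
```

carry_out(
  targets=[
    [0.1, 0.1, 4, 0, 0.65],
    [0, 0, 3, 0, 0.65],
    [0, 0, 2.3, 0, 0.65],
    [0, 0, 0, 0, 0.65],
    [0, 0, 0, 0, -1],
    [0, 0, 0, 0, -1],
    [0, 0, 0, 0, -1],
    [0, 0, 0, 0, -1],
    [0, 0, 0, 0, -1],
  ],
  force=25,
)

```text
t: 12.45
eef_pos: [0.486, 0.1354, -0.0093]
tool_rot: [-0.0, 0.995, -0.095, 0.001]
contact_force: [-0.5, -1.3, 7.9]
gripper_width: 0.533
grasp_force: 26.1
```

carry_out(
  targets=[
    [0, 0, -3, 0, -1],
    [0, 0, -5, 0, -1],
    [0, 0, -5, 0, -1],
    [0.8, 2.5, 0, 0, -1],
    [1.1, 3.75, 0, 0, -1],
    [1.1, 3.75, 0, 0, -1],
    [1.1, 3.75, 0, 0, -1],
    [1.1, 3.75, 0, 0, -1],
    [1.1, 3.75, 0, 0, -1],
    [1.1, 3.75, 0, 0, -1],
    [0, 0, 0, 0, -1],
    [0, 0, 0, 0, -1],
  ],
)

```text
t: 13.65
eef_pos: [0.51, -0.1248, 0.1196]
tool_rot: [-0.0, 0.995, -0.096, 0.0]
contact_force: [-0.7, 1.1, -0.8]
gripper_width: 0.535
grasp_force: 26.1
```

```bash
python3 - <<'E'
from h import *
p=bot.get_obs(); print(p["gripper_width"],p["grasp_force"],p["contact_force"]); p=p["eef_pos"]+[0,0,.0388]
go((.513,-.1233,.125),(.513,-.1233,.092))
f=p-[0,0,.0255]; print("exp lid top",proj("side",p+[-.0017,.001,.0185]),"foot",proj("side",f))
rgb=imaging.read_camera("side"); u,v=proj("side",p).astype(int); x0,y0=u-40,v-40; im=rgb[y0:v+40,x0:u+40]
hsv=cv2.cvtColor(im,cv2.COLOR_RGB2HSV); H,S,V=[hsv[...,i].astype(int) for i in range(3)]
print([(b[0]+x0,b[1]+y0,b[2],b[3]) for b in blobs((H>50)&(H<90)&(S>120)&(V>40),12,900)])
cv2.imwrite("pics/hold.png",cv2.resize(im[:,:,::-1],(560,560),interpolation=cv2.INTER_CUBIC))
E
```

```text
0.5354283620610796 26.05146735906601 [-0.71641496  1.07059803 -0.78906898]
pos [ 0.51   -0.1248  0.1584] tool x yaw -11.03
to [ 0.513  -0.1233  0.125 ] cm [ 0.26 -0.21  3.34] len 3.4
to [ 0.513  -0.1233  0.092 ] cm [-0.   0.   3.3] len 3.3
exp lid top [367.05856168 195.54940061] foot [366.17802974 207.57486328]
[(np.float64(354.05982905982904), np.float64(203.66666666666666), 19.5, (24, 41, 8, 6)), (np.float64(369.882005899705), np.float64(197.15339233038347), 56.5, (39, 32, 10, 10)), (np.float64(388.6170212765957), np.float64(187.07801418439715), 23.5, (58, 24, 9, 6))]
```

View pics/hold.png

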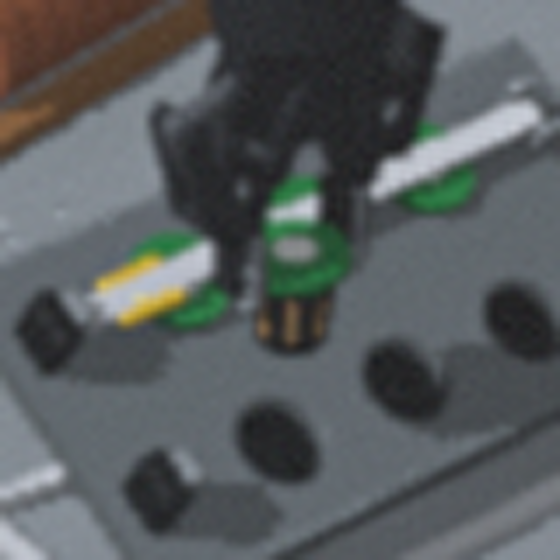

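The crop shows the green pod held upright by its lid, label at about (368,195) in the full picture, which is where I expected it. It is ready to go down into the leftmost pocket.

carry_out(
  targets=[
    [0.25, -0.2, 3.3, 0, -1],
    [0, 0, 0, 0, -1],
    [0, 0, 1.5, 0, -1],
    [0, 0, 1.0, 0, -1],
    [0, 0, 0.8, 0, -1],
    [0, 0, 0, 0, -1],
  ],
)

```text
t: 14.3
eef_pos: [0.5124, -0.1221, 0.0529]
tool_rot: [-0.0, 0.996, -0.095, -0.001]
contact_force: [-1.1, -0.8, 0.3]
gripper_width: 0.536
grasp_force: 26.1
```

carry_out(
  targets=[
    [0, 0, 0.3, 0, -1],
    [0, 0, 0.3, 0, -1],
    [0, 0, 0, 0, -1],
  ],
)

```text
t: 14.6
eef_pos: [0.5132, -0.1228, 0.0476]
tool_rot: [0.0, 0.995, -0.095, 0.0]
contact_force: [0.6, 0.1, -0.5]
gripper_width: 0.536
grasp_force: 26.1
```

carry_out(
  targets=[
    [0, 0, 0.2, 0, -1],
    [0, 0, 0.2, 0, -1],
    [0, 0, 0, 0, -1],
  ],
)

```text
t: 14.9
eef_pos: [0.5131, -0.1232, 0.0434]
tool_rot: [0.0, 0.995, -0.095, 0.0]
contact_force: [0.2, -2.2, -0.8]
gripper_width: 0.533
grasp_force: 26.1
```

carry_out(
  targets=[
    [0, 0, 0.2, 0, -1],
    [0, 0, 0.1, 0, -1],
    [0, 0, 0, 0, -1],
  ],
)

```text
t: 15.2
eef_pos: [0.5129, -0.1232, 0.0403]
tool_rot: [0.0, 0.995, -0.095, -0.0]
contact_force: [-0.7, -3.7, 0.5]
gripper_width: 0.532
grasp_force: 26.1
```

carry_out(
  targets=[
    [0, 0.2, 0, 0, -1],
    [0, 0, 0.1, 0, -1],
    [0, 0, 0.1, 0, -1],
    [0, 0, 0, 0, -1],
  ],
)

```text
t: 15.6
eef_pos: [0.5133, -0.1244, 0.0396]
tool_rot: [0.0, 0.995, -0.095, 0.0]
contact_force: [-3.0, -0.4, 12.0]
gripper_width: 0.536
grasp_force: 32.7
```

carry_out(
  targets=[
    [0, 0, -0.3, 0, -1],
    [0, 0, 0, 0, 0.3],
    [0, 0, 0, 0, 0.3],
    [0, 0, 0, 0, 0.3],
    [0, 0, -2, 0, 0.3],
    [0, 0, -3, 0, 0],
    [0, 0, 0, 0, -1],
    [0, 0, 0, 0, -1],
    [0, 0, 0, 0, -1],
    [0, 0, 0, 0, -1],
  ],
)

```text
t: 16.6
eef_pos: [0.5118, -0.1244, 0.0904]
tool_rot: [-0.0, 0.995, -0.095, -0.001]
contact_force: [0.0, 0.2, -0.7]
gripper_width: 0.002
grasp_force: 0.0
```

```bash
cat >> h.py <<'E'
def greens(n,box):
    x0,y0,x1,y1=box; hsv=cv2.cvtColor(imaging.read_camera(n)[y0:y1,x0:x1],cv2.COLOR_RGB2HSV); H,S,V=[hsv[...,i].astype(int) for i in range(3)]
    return [(round(b[0]+x0,1),round(b[1]+y0,1),b[2],b[3][2:]) for b in blobs((H>50)&(H<90)&(S>120)&(V>40),25,900)]
def lab(n,box):
    x0,y0,x1,y1=box; hsv=cv2.cvtColor(imaging.read_camera(n)[y0:y1,x0:x1],cv2.COLOR_RGB2HSV); S,V=[hsv[...,i].astype(int) for i in (1,2)]
    return [(round(b[0]+x0,1),round(b[1]+y0,1),b[2],b[3][2:]) for b in blobs((S<40)&(V>150),5,900)]
yw=np.radians(-10.6); PY=np.array([-np.sin(yw),np.cos(yw),0]); PX=np.array([np.cos(yw),np.sin(yw),0])*np.cos(np.radians(28))+[0,0,np.sin(np.radians(28))]; PN=np.cross(PX,PY)
P={3:np.array([.5113,-.1238,.0753]),2:np.array([.498,-.194,.0753]),1:np.array([.4845,-.265,.0753])}
E
python3 - <<'E'
from h import *
p=P[3]
print("home lid top: side",proj("side",p+.008*PN),"top",proj("top",p+.008*PN), PN)
go(p+.008*PN)
print(greens("side",(335,205,415,245)),lab("side",(355,205,380,230)))
print(greens("top",(345,240,425,280)),lab("top",(345,240,425,280)))
E
```

```text
home lid top: side [365.75182791 221.80665698] top [361.11581397 257.01338011] [-0.46146019  0.08635993  0.88294759]
pos [ 0.5118 -0.1244  0.1292] tool x yaw -10.9
to [ 0.5076 -0.1231  0.0824] cm [-0.43 -0.05  4.69] len 4.7
[(366.7, 222.4, 133.0, (14, 14))] [(367.0, 222.0, 15.0, (5, 5))]
[(358.0, 259.5, 90.0, (13, 13)), (415.2, 245.0, 29.0, (12, 5))] [(353.8, 277.1, 76.0, (23, 6)), (359.8, 258.2, 11.0, (5, 5)), (418.0, 241.4, 37.5, (16, 5))]
```

carry_out(
  targets=[
    [-0.4, 0, 2, 0, -1],
    [0, 0, 1.8, 0, -1],
    [0, 0, 0.4, 0, -1],
    [0, 0, 0.2, 0, -1],
    [0, 0, 0.2, 0, -1],
    [0, 0, 0.1, 0, -1],
    [0, 0, 0, 0, -1],
  ],
)

```text
t: 17.5
eef_pos: [0.5077, -0.1238, 0.0472]
tool_rot: [0.001, 0.995, -0.095, -0.001]
contact_force: [-13.6, 2.4, 28.4]
gripper_width: 0.001
grasp_force: 15.9
```

```bash
python3 - <<'E'
from h import *
q,e=tri((367.0,222.0),(359.8,258.2)); print(q,e,"rel pocket3 in panel x,y,n",[(q-P[3])@v for v in (PX,PY,PN)])
E
```

```text
[ 0.50222527 -0.11960686  0.08667134] 0.0030315849895551895 rel pocket3 in panel x,y,n [np.float64(-0.0032183057372118544), np.float64(0.0024522787715802455), np.float64(0.014590043339182346)]
```

carry_out(
  targets=[
    [0, 0, -4, 0, -1],
    [0, 0, -4, 0, 0],
    [-0.84, -3.79, 0, 0, 0.65],
    [-0.84, -3.79, 0, 0, 0.65],
    [-0.84, -3.79, 0, 0, 0.65],
    [-0.84, -3.79, 0, 0, 0.65],
    [-0.84, -3.79, 0, 0, 0.65],
    [-0.84, -3.79, 0, 0, 0.65],
    [-0.84, -3.79, 0, 0, 0.65],
    [-0.84, -3.79, 0, 0, 0.65],
    [-0.84, -3.79, 0, 0, 0.65],
    [0, 0, 0, 0, 0.65],
  ],
)

```text
t: 18.7
eef_pos: [0.4981, 0.2328, 0.1257]
tool_rot: [-0.002, 0.996, -0.091, 0.0]
contact_force: [0.3, 0.9, -0.2]
gripper_width: 0.827
grasp_force: 0.0
```

```bash
python3 - <<'E'
from h import *
go((.499,.2252,.0295),(.499,.2252,.16),(.499,-.195,.16),(.499,-.195,.092))
print(lab("side",(355,205,380,230)),lab("top",(345,240,370,270)))
E
```

```text
pos [0.4981 0.2328 0.1645] tool x yaw -10.42
to [0.499  0.2252 0.0295] cm [ 0.22  0.8  13.5 ] len 13.5
to [0.499  0.2252 0.16  ] cm [ 1.000e-02 -6.000e-02 -1.305e+01] len 13.0
to [ 0.499 -0.195  0.16 ] cm [ 7.6  41.33 -0.2 ] len 42.0
to [ 0.499 -0.195  0.092] cm [-0.    0.03  6.8 ] len 6.8
[(367.0, 222.0, 15.0, (5, 5))] [(360.6, 258.0, 17.5, (6, 5))]
```

carry_out(
  targets=[
    [0, 0, 3, 0, 0.65],
    [0, 0, 3, 0, 0.65],
    [0, 0, 0, 0, 0.65],
    [0, 0, 0, 0, 0.65],
  ],
)

```text
t: 19.2
eef_pos: [0.4993, 0.224, 0.0648]
tool_rot: [0.0, 0.995, -0.096, -0.0]
contact_force: [-0.1, -0.7, 0.3]
gripper_width: 0.829
grasp_force: 0.0
```

```bash
python3 - <<'E'
from h import *
go((.499,.2252,.0295))
E
```

```text
pos [0.4993 0.224  0.1036] tool x yaw -11.0
to [0.499  0.2252 0.0295] cm [-0.04 -0.12  7.41] len 7.4
```

carry_out(
  targets=[
    [0, -0.1, 4, 0, 0.65],
    [0, 0, 2, 0, 0.65],
    [0, 0, 1.4, 0, 0.65],
    [0, 0, 0, 0, 0.65],
    [0, 0, 0, 0, -1],
    [0, 0, 0, 0, -1],
    [0, 0, 0, 0, -1],
    [0, 0, 0, 0, -1],
    [0, 0, -3, 0, -1],
    [0, 0, -5, 0, -1],
    [0, 0, -5, 0, -1],
    [0, 0, 0, 0, -1],
  ],
)

```text
t: 20.4
eef_pos: [0.5037, 0.2293, 0.1282]
tool_rot: [-0.003, 0.995, -0.095, 0.006]
contact_force: [0.1, 0.3, -0.9]
gripper_width: 0.533
grasp_force: 26.1
```

carry_out(
  targets=[
    [0.6, 3.4, 0, 0, -1],
    [0.7, 3.8, 0, 0, -1],
    [0.7, 3.8, 0, 0, -1],
    [0.7, 3.8, 0, 0, -1],
    [0.7, 3.8, 0, 0, -1],
    [0.7, 3.8, 0, 0, -1],
    [0.7, 3.8, 0, 0, -1],
    [0.7, 3.8, 0, 0, -1],
    [0.7, 3.8, 0, 0, -1],
    [0.7, 3.8, 0, 0, -1],
    [0.7, 3.8, 0, 0, -1],
    [0, 0, 0, 0, -1],
  ],
)

```text
t: 21.6
eef_pos: [0.4946, -0.2012, 0.1209]
tool_rot: [0.002, 0.995, -0.099, 0.0]
contact_force: [-0.8, -0.2, -0.6]
gripper_width: 0.534
grasp_force: 26.1
```

carry_out(
  targets=[
    [0, 0, 0, 0, -1],
    [0, 0, 0, 0, -1],
  ],
)

```text
t: 21.8
eef_pos: [0.4957, -0.1931, 0.1207]
tool_rot: [-0.0, 0.996, -0.094, 0.0]
contact_force: [-1.0, 0.0, -0.7]
gripper_width: 0.535
grasp_force: 26.1
```

```bash
python3 - <<'E'
from h import *
go((.4992,-.195,.092))
p=bot.get_obs()["eef_pos"]+[0,0,.0388]
print("exp lid top",proj("side",p+[-.0014,.0005,.0185]))
u,v=proj("side",p+[0,0,.0185]).astype(int); b=(u-25,v-15,u+25,v+20); print(greens("side",b),lab("side",(u-8,v-8,u+8,v+8)))
E
```

```text
pos [ 0.4957 -0.1931  0.1595] tool x yaw -10.81
to [ 0.4992 -0.195   0.092 ] cm [0.38 0.12 6.75] len 6.8
exp lid top [385.45826597 186.93676793]
[(np.float64(371.4), np.float64(195.0), 25.5, (10, 6)), (np.float64(387.6), np.float64(188.2), 73.0, (11, 10))] [(np.float64(386.3), np.float64(181.4), 8.5, (5, 4))]
```

carry_out(
  targets=[
    [0.35, 0.1, 2, 0, -1],
    [0, 0, 2, 0, -1],
    [0, 0, 0, 0, -1],
    [0, 0, 1.5, 0, -1],
    [0, 0, 1.2, 0, -1],
    [0, 0, 0.3, 0, -1],
    [0, 0, 0.3, 0, -1],
    [0, 0, 0, 0, -1],
  ],
)

```text
t: 22.7
eef_pos: [0.499, -0.1961, 0.0477]
tool_rot: [0.0, 0.995, -0.095, 0.0]
contact_force: [0.5, 0.6, -0.4]
gripper_width: 0.539
grasp_force: 26.1
```

carry_out(
  targets=[
    [0, 0, 0.2, 0, -1],
    [0, 0, 0.2, 0, -1],
    [0, 0, 0, 0, -1],
  ],
)

```text
t: 23.0
eef_pos: [0.4992, -0.1963, 0.0436]
tool_rot: [0.0, 0.995, -0.095, 0.0]
contact_force: [0.8, -0.8, -0.7]
gripper_width: 0.537
grasp_force: 26.1
```

Go down a last 2.5 mm, open narrowly, back off, and press with the shut fingers at the lid centre.

carry_out(
  targets=[
    [0, 0, 0.2, 0, -1],
    [0, 0, 0.05, 0, -1],
    [0, 0, 0, 0, -1],
  ],
)

```text
t: 23.3
eef_pos: [0.4992, -0.1962, 0.0411]
tool_rot: [0.0, 0.995, -0.095, 0.0]
contact_force: [1.9, -0.6, 0.1]
gripper_width: 0.533
grasp_force: 26.2
```

carry_out(
  targets=[
    [0, 0, 0, 0, 0.3],
    [0, 0, 0, 0, 0.3],
    [0, 0, 0, 0, 0.3],
    [0, 0, -2, 0, 0.3],
    [0, 0, -3, 0, 0],
    [0, 0, 0, 0, -1],
    [0, 0, 0, 0, -1],
    [0, 0, 0, 0, -1],
    [0, 0, 0, 0, -1],
  ],
)

```text
t: 24.2
eef_pos: [0.4979, -0.1959, 0.09]
tool_rot: [-0.0, 0.995, -0.095, -0.001]
contact_force: [0.4, -0.6, 0.1]
gripper_width: 0.002
grasp_force: 0.0
```

```bash
python3 - <<'E'
from h import *
p=P[2]
print("home lid top: side",proj("side",p+.008*PN),"top",proj("top",p+.008*PN))
go(p+.008*PN)
print(lab("side",(372,203,400,228)),lab("top",(370,245,398,270)),greens("side",(372,203,400,228)))
E
```

```text
home lid top: side [383.50700393 212.9900504 ] top [385.29717894 261.69001025]
pos [ 0.4979 -0.1959  0.1288] tool x yaw -10.9
to [ 0.4943 -0.1933  0.0824] cm [-0.4  -0.18  4.64] len 4.7
[(385.1, 213.1, 14.5, (5, 5))] [(385.2, 262.9, 16.5, (6, 5))] [(384.6, 213.5, 121.5, (14, 12))]
```

carry_out(
  targets=[
    [-0.4, 0, 2, 0, -1],
    [0, 0, 1.8, 0, -1],
    [0, 0, 0.4, 0, -1],
    [0, 0, 0.2, 0, -1],
    [0, 0, 0.2, 0, -1],
    [0, 0, 0, 0, -1],
  ],
)

```text
t: 24.95
eef_pos: [0.4936, -0.1951, 0.0471]
tool_rot: [0.0, 0.995, -0.095, -0.001]
contact_force: [-11.6, 3.8, 24.6]
gripper_width: -0.003
grasp_force: 13.8
```

carry_out(
  targets=[
    [0, 0, -4, 0, -1],
    [0, 0, -4, 0, -1],
    [0, 0, -1, 0, 0.65],
    [0, 0, 0, 0, 0.65],
  ],
)

```text
t: 25.35
eef_pos: [0.4965, -0.1959, 0.1372]
tool_rot: [0.001, 0.995, -0.095, 0.002]
contact_force: [0.1, -0.1, -0.2]
gripper_width: 0.333
grasp_force: 0.0
```

```bash
python3 - <<'E'
from h import *
go((.5905,.3022,.17),(.5905,.3022,.0295),(.5905,.3022,.20),(.4858,-.2668,.2),(.4858,-.2668,.092))
print(lab("side",(372,203,400,228)),lab("top",(370,245,398,270)))
E
```

```text
pos [ 0.4965 -0.1959  0.176 ] tool x yaw -10.91
to [0.5905 0.3022 0.17  ] cm [ -0.2  -50.69   0.56] len 50.7
to [0.5905 0.3022 0.0295] cm [-6.000e-02 -1.000e-02  1.405e+01] len 14.1
to [0.5905 0.3022 0.2   ] cm [ 8.000e-02  1.000e-02 -1.705e+01] len 17.0
to [ 0.4858 -0.2668  0.2   ] cm [4.900e-01 5.785e+01 5.000e-02] len 57.9
to [ 0.4858 -0.2668  0.092 ] cm [-5.00e-02 -1.00e-02  1.08e+01] len 10.8
[(385.1, 213.1, 14.5, (5, 5))] [(385.2, 262.9, 17.0, (6, 5))]
```

carry_out(
  targets=[
    [0, -3.6, 0, 0, 0.65],
    [0, -4.5, 0, 0, 0.65],
    [0, -4.5, 0, 0, 0.65],
    [0, -4.5, 0, 0, 0.65],
    [0, -4.5, 0, 0, 0.65],
    [0, -4.5, 0, 0, 0.65],
    [0, -4.5, 0, 0, 0.65],
    [0, -4.5, 0, 0, 0.65],
    [0, -4.5, 0, 0, 0.65],
    [0, -4.5, 0, 0, 0.65],
    [-0.1, -4.5, 0, 0, 0.65],
    [0, -2, 0, 0, 0.65],
  ],
)

```text
t: 26.65
eef_pos: [0.5874, 0.307, 0.1326]
tool_rot: [-0.001, 0.996, -0.092, -0.002]
contact_force: [-0.7, -0.4, 1.0]
gripper_width: 0.825
grasp_force: 0.0
```

carry_out(
  targets=[
    [0, 0, 3, 0, 0.65],
    [0, 0, 3, 0, 0.65],
    [0, 0, 0, 0, 0.65],
    [0, 0, 0, 0, 0.65],
  ],
)

```text
t: 27.05
eef_pos: [0.5886, 0.3011, 0.0735]
tool_rot: [0.001, 0.995, -0.095, -0.001]
contact_force: [0.1, -0.7, 1.2]
gripper_width: 0.824
grasp_force: 0.0
```

```bash
python3 - <<'E'
from h import *
go((.5905,.3022,.0295))
E
```

```text
pos [0.5886 0.3011 0.1123] tool x yaw -10.9
to [0.5905 0.3022 0.0295] cm [ 0.19 -0.17  8.28] len 8.3
```

carry_out(
  targets=[
    [0.2, -0.1, 4, 0, 0.65],
    [0, 0, 2.5, 0, 0.65],
    [0, 0, 1.7, 0, 0.65],
    [0, 0, 0, 0, 0.65],
    [0, 0, 0, 0, -1],
    [0, 0, 0, 0, -1],
    [0, 0, 0, 0, -1],
    [0, 0, 0, 0, -1],
    [0, 0, -3, 0, -1],
    [0, 0, -5, 0, -1],
    [0, 0, -5, 0, -1],
    [0, 0, -3.5, 0, -1],
  ],
)

```text
t: 28.25
eef_pos: [0.5927, 0.3031, 0.1623]
tool_rot: [-0.001, 0.995, -0.095, 0.002]
contact_force: [0.7, 0.4, -1.2]
gripper_width: 0.533
grasp_force: 25.9
```

carry_out(
  targets=[
    [0, 2.5, 0, 0, -1],
    [0, 4.5, 0, 0, -1],
    [0, 4.5, 0, 0, -1],
    [0, 4.5, 0, 0, -1],
    [0.1, 4.5, 0, 0, -1],
    [0.1, 4.5, 0, 0, -1],
    [0.1, 4.5, 0, 0, -1],
    [0.1, 4.5, 0, 0, -1],
    [0, 4.5, 0, 0, -1],
    [0, 4.5, 0, 0, -1],
    [0, 4.5, 0, 0, -1],
    [0, 4.5, 0, 0, -1],
  ],
)

```text
t: 29.45
eef_pos: [0.4968, -0.2108, 0.1588]
tool_rot: [0.0, 0.995, -0.095, 0.001]
contact_force: [1.0, 0.6, -0.3]
gripper_width: 0.533
grasp_force: 25.9
```

carry_out(
  targets=[
    [0, 3.5, 0, 0, -1],
    [0, 2, 0, 0, -1],
    [0, 0, 0, 0, -1],
    [0, 0, 0, 0, -1],
    [0, 0, 0, 0, -1],
  ],
)

```text
t: 29.95
eef_pos: [0.4875, -0.2614, 0.1582]
tool_rot: [-0.0, 0.996, -0.094, 0.0]
contact_force: [-0.4, -0.0, -0.2]
gripper_width: 0.534
grasp_force: 25.9
```

```bash
python3 - <<'E'
from h import *
go((.4859,-.2668,.092))
p=bot.get_obs()["eef_pos"]+[0,0,.0388]
print("exp lid top",proj("side",p+[-.0014,.0005,.0185]))
u,v=proj("side",p+[0,0,.0185]).astype(int); b=(u-25,v-15,u+25,v+20); print(greens("side",b))
E
```

```text
pos [ 0.4875 -0.2614  0.197 ] tool x yaw -10.77
to [ 0.4859 -0.2668  0.092 ] cm [-0.06  0.57 10.5 ] len 10.5
exp lid top [402.47374481 167.59502093]
[(np.float64(405.4), np.float64(171.1), 45.5, (11, 8))]
```

carry_out(
  targets=[
    [0, 0.5, 3, 0, -1],
    [0, 0, 3, 0, -1],
    [0, 0, 1.5, 0, -1],
    [0, 0, 0, 0, -1],
    [0, 0, 0, 0, -1],
  ],
)

```text
t: 30.5
eef_pos: [0.4867, -0.2671, 0.0835]
tool_rot: [-0.0, 0.996, -0.094, 0.0]
contact_force: [-0.0, -0.0, -0.4]
gripper_width: 0.532
grasp_force: 25.9
```

carry_out(
  targets=[
    [0, 0, 1.5, 0, -1],
    [0, 0, 1.5, 0, -1],
    [0, 0, 0.3, 0, -1],
    [0, 0, 0.3, 0, -1],
    [0, 0, 0, 0, -1],
  ],
)

```text
t: 31.0
eef_pos: [0.487, -0.2682, 0.0479]
tool_rot: [0.0, 0.995, -0.095, 0.001]
contact_force: [1.3, -0.2, -0.1]
gripper_width: 0.534
grasp_force: 25.9
```

carry_out(
  targets=[
    [0, 0, 0.2, 0, -1],
    [0, 0, 0.1, 0, -1],
    [0, 0, 0, 0, -1],
  ],
)

```text
t: 31.3
eef_pos: [0.4867, -0.2683, 0.0444]
tool_rot: [0.0, 0.995, -0.095, 0.001]
contact_force: [3.1, -0.5, -0.1]
gripper_width: 0.531
grasp_force: 26.0
```

carry_out(
  targets=[
    [0, -0.1, 0.2, 0, -1],
    [0, 0, 0.1, 0, -1],
    [0, 0, 0, 0, -1],
  ],
)

```text
t: 31.6
eef_pos: [0.4866, -0.267, 0.0411]
tool_rot: [0.0, 0.995, -0.095, 0.0]
contact_force: [2.7, -0.5, 0.3]
gripper_width: 0.533
grasp_force: 26.0
```

carry_out(
  targets=[
    [0, 0, 0, 0, 0.3],
    [0, 0, 0, 0, 0.3],
    [0, 0, 0, 0, 0.3],
    [0, 0, -2, 0, 0.3],
    [0, 0, -3, 0, 0],
    [0, 0, 0, 0, -1],
    [0, 0, 0, 0, -1],
    [0, 0, 0, 0, -1],
    [0, 0, 0, 0, -1],
  ],
)

```text
t: 32.5
eef_pos: [0.4852, -0.2667, 0.0899]
tool_rot: [-0.0, 0.995, -0.095, -0.001]
contact_force: [0.6, 0.4, -0.0]
gripper_width: -0.0
grasp_force: 0.0
```

```bash
python3 - <<'E'
from h import *
p=P[1]
print("home lid top: side",proj("side",p+.008*PN),"top",proj("top",p+.008*PN))
go(p+.008*PN)
print(lab("side",(392,195,412,218)),lab("top",(395,250,422,280)),greens("side",(390,193,415,220)))
E
```

```text
home lid top: side [400.70443236 204.46273642] top [409.65879579 266.41651477]
pos [ 0.4852 -0.2667  0.1287] tool x yaw -10.9
to [ 0.4808 -0.2643  0.0824] cm [-0.47 -0.15  4.64] len 4.7
[(402.2, 204.4, 11.0, (5, 4))] [(409.4, 267.5, 19.5, (6, 6))] [(401.7, 205.0, 120.5, (14, 13))]
```

carry_out(
  targets=[
    [-0.4, 0, 2, 0, -1],
    [0, 0, 1.8, 0, -1],
    [0, 0, 0.4, 0, -1],
    [0, 0, 0.2, 0, -1],
    [0, 0, 0.2, 0, -1],
    [0, 0, 0, 0, -1],
  ],
)

```text
t: 33.25
eef_pos: [0.4816, -0.2661, 0.0475]
tool_rot: [0.0, 0.995, -0.095, -0.001]
contact_force: [-10.6, 4.9, 25.5]
gripper_width: 0.004
grasp_force: 14.0
```

carry_out(
  targets=[
    [0, 0, -4, 0, -1],
    [0, 0, -5, 0, -1],
    [0, 0, -5, 0, -1],
    [0, 0, -5, 0, -1],
    [0, 0, -5, 0, -1],
    [0, 0, -5, 0, -1],
    [0, 0, 0, 0, -1],
    [0, 0, 0, 0, -1],
  ],
)

```text
t: 34.05
eef_pos: [0.4828, -0.2664, 0.3363]
tool_rot: [0.001, 0.995, -0.095, 0.001]
contact_force: [0.6, 0.6, 0.0]
gripper_width: -0.004
grasp_force: 0.0
```

```bash
cat > bar.py <<'E'
from h import *
O=np.array([.4975,-.1953,.0757]); c0=.0145
def tcp(th,gap=0):
    s=.225+c0*(1-th/1.65); 
    y=-.135+s*np.cos(th)-(.003+gap)*np.sin(th); z=.013+s*np.sin(th)+(.003+gap)*np.cos(th)
    return O+(y-c0)*PY+z*PN
E
python3 - <<'E'
from bar import *
print(lab("side",(392,195,412,218)),lab("top",(395,250,422,280)))
def yel(n,b):
    x0,y0,x1,y1=b; hsv=cv2.cvtColor(imaging.read_camera(n)[y0:y1,x0:x1],cv2.COLOR_RGB2HSV);H,S,V=[hsv[...,i].astype(int) for i in range(3)]
    return [(round(b[0]+x0,1),round(b[1]+y0,1),b[2]) for b in blobs((H>20)&(H<35)&(S>120)&(V>100),6,900)]
print(yel("side",(430,130,480,170)),yel("top",(435,285,470,320)))
a=tcp(1.647,.025); print("start",a,"H",O-.135*PY+.013*PN)
go(a+[0,0,.375-a[2]],a,*[tcp(t) for t in np.arange(1.6,-.01,-.1)],yaw=-10.8)
E
```

```text
[(402.2, 204.4, 11.0, (5, 4))] [(409.2, 267.6, 18.5, (6, 6))]
[(456.8, 150.8, 90.0)] []
start [ 0.3531576  -0.3662146   0.28340607] H [ 0.46666759 -0.32687359  0.08717832]
pos [ 0.4813 -0.2659  0.3719] tool x yaw -10.9
to [ 0.3532 -0.3662  0.375 ] cm [-10.71  12.26  -0.31] len 16.3
to [ 0.3532 -0.3662  0.2834] cm [0.   0.   9.16] len 9.2
to [ 0.3583 -0.3311  0.2861] cm [-0.15 -3.55 -0.27] len 3.6
to [ 0.3621 -0.3088  0.2867] cm [-0.04 -2.26 -0.06] len 2.3
to [ 0.367  -0.2867  0.2853] cm [ 0.07 -2.26  0.14] len 2.3
to [ 0.3729 -0.265   0.2819] cm [ 0.17 -2.25  0.34] len 2.3
to [ 0.3798 -0.2438  0.2766] cm [ 0.28 -2.21  0.54] len 2.3
to [ 0.3875 -0.2235  0.2692] cm [ 0.38 -2.14  0.73] len 2.3
to [ 0.3961 -0.2042  0.26  ] cm [ 0.48 -2.06  0.92] len 2.3
to [ 0.4055 -0.1861  0.249 ] cm [ 0.58 -1.95  1.1 ] len 2.3
to [ 0.4155 -0.1695  0.2363] cm [ 0.67 -1.82  1.27] len 2.3
to [ 0.426  -0.1544  0.2219] cm [ 0.76 -1.68  1.43] len 2.3
to [ 0.4371 -0.1411  0.2061] cm [ 0.83 -1.51  1.58] len 2.3
to [ 0.4485 -0.1298  0.189 ] cm [ 0.91 -1.33  1.71] len 2.3
to [ 0.4601 -0.1205  0.1708] cm [ 0.97 -1.13  1.83] len 2.4
to [ 0.4718 -0.1133  0.1515] cm [ 1.02 -0.92  1.92] len 2.4
to [ 0.4836 -0.1084  0.1315] cm [ 1.06 -0.7   2.  ] len 2.4
to [ 0.4953 -0.1057  0.1108] cm [ 1.1  -0.48  2.06] len 2.4
to [ 0.5067 -0.1055  0.0898] cm [ 1.12 -0.24  2.1 ] len 2.4
```

carry_out(
  targets=[
    [-2.2, 2.4, 0, 0, -1],
    [-2.2, 2.5, 0, 0, -1],
    [-2.1, 2.5, 0, 0, -1],
    [-2.1, 2.5, 0, 0, -1],
    [-2.1, 2.4, 0, 0, -1],
    [0, 0, 0, 0, -1],
    [0, 0, 3, 0, -1],
    [0, 0, 3, 0, -1],
    [0, 0, 2.9, 0, -1],
    [0, 0, 0, 0, -1],
    [0, 0, 0, 0, -1],
  ],
)

```text
t: 35.35
eef_pos: [0.3541, -0.3663, 0.2458]
tool_rot: [-0.001, 0.996, -0.095, -0.001]
contact_force: [0.7, -0.8, -0.0]
gripper_width: -0.003
grasp_force: 0.0
```

```bash
python3 - <<'E'
from bar import *
go(tcp(1.6),yaw=-10.8); print(bot.get_obs()["contact_force"])
E
```

```text
pos [ 0.3541 -0.3663  0.2846] tool x yaw -10.87
to [ 0.3583 -0.3311  0.2861] cm [-0.25 -3.54 -0.15] len 3.5
[ 0.66831055 -0.8199263  -0.01508513]
```

carry_out(
  targets=[
    [-0.1, -1.8, -0.1, 0, -1],
    [-0.1, -1.8, -0.1, 0, -1],
    [0, -2.25, 0, 0, -1],
    [0.1, -2.25, 0.1, 0, -1],
    [0.2, -2.25, 0.3, 0, -1],
    [0.3, -2.2, 0.5, 0, -1],
    [0.4, -2.1, 0.7, 0, -1],
    [0, 0, 0, 0, -1],
  ],
)

```text
t: 36.15
eef_pos: [0.3914, -0.222, 0.2333]
tool_rot: [0.0, 0.996, -0.093, 0.001]
contact_force: [-0.2, 0.4, -0.1]
gripper_width: 0.001
grasp_force: 0.0
```

```bash
cat >> bar.py <<'E'
def yel(n,b):
    x0,y0,x1,y1=b; hsv=cv2.cvtColor(imaging.read_camera(n)[y0:y1,x0:x1],cv2.COLOR_RGB2HSV);H,S,V=[hsv[...,i].astype(int) for i in range(3)]
    return [(round(b[0]+x0,1),round(b[1]+y0,1),b[2]) for b in blobs((H>20)&(H<35)&(S>120)&(V>100),6,900)]
def pad(th): return O+(-.135+.231*np.cos(th)-.004*np.sin(th))*PY+(.013+.231*np.sin(th)+.004*np.cos(th))*PN
E
python3 - <<'E'
from bar import *
go(*[tcp(t) for t in (1.1,1.0)],yaw=-10.8)
for t in (1.65,1.3,1.1,1.0): print(t,proj("side",pad(t)),proj("top",pad(t)))
print(yel("side",(340,80,480,230)),yel("top",(330,230,470,340)))
E
```

```text
pos [ 0.3914 -0.222   0.2721] tool x yaw -10.62
to [ 0.3875 -0.2235  0.2692] cm [-0.35  0.22  0.29] len 0.5
to [ 0.3961 -0.2042  0.26  ] cm [ 0.48 -2.06  0.92] len 2.3
1.65 [457.35721927 150.87714931] [455.15557912 306.42682365]
1.3 [436.39402719 161.43697567] [422.8748421 299.3762929]
1.1 [422.59305666 169.97206699] [404.90621954 293.48995282]
1.0 [415.51294677 174.74115198] [396.50723843 290.19399638]
[(343.7, 198.4, 7.0), (346.9, 203.8, 14.0), (418.6, 174.4, 6.5)] [(357.7, 232.0, 13.5)]
```

carry_out(
  targets=[
    [0.2, -1.9, 1.2, 0, -1],
    [0.5, -1.95, 1.1, 0, -1],
    [0.6, -1.8, 1.3, 0, -1],
    [0.7, -1.7, 1.4, 0, -1],
    [0.8, -1.5, 1.6, 0, -1],
    [0.9, -1.3, 1.7, 0, -1],
    [1.0, -1.1, 1.8, 0, -1],
    [1.0, -0.9, 1.9, 0, -1],
    [0, 0, 0, 0, -1],
  ],
)

```text
t: 37.15
eef_pos: [0.4688, -0.1159, 0.1109]
tool_rot: [-0.0, 0.995, -0.095, -0.001]
contact_force: [-1.2, 0.8, 0.4]
gripper_width: -0.001
grasp_force: 0.0
```

```bash
python3 - <<'E'
from bar import *
go(*[tcp(t) for t in (.3,.2,.1,0)],yaw=-10.8)
for t in (.5,.4,.3,.2,0): print(t,proj("side",pad(t)),proj("top",pad(t)))
print(yel("side",(325,160,440,260)),yel("top",(330,230,400,320)))
E
```

```text
pos [ 0.4688 -0.1159  0.1497] tool x yaw -10.88
to [ 0.4718 -0.1133  0.1515] cm [ 0.25 -0.32 -0.18] len 0.4
to [ 0.4836 -0.1084  0.1315] cm [ 1.06 -0.7   2.  ] len 2.4
to [ 0.4953 -0.1057  0.1108] cm [ 1.1  -0.48  2.06] len 2.4
to [ 0.5067 -0.1055  0.0898] cm [ 1.12 -0.24  2.1 ] len 2.4
0.5 [382.47678077 200.6437923 ] [364.48386451 272.38179401]
0.4 [376.99229164 205.69872978] [360.51100112 268.91131589]
0.3 [372.05374127 210.54670873] [357.41110676 265.57223382]
0.2 [367.71032748 215.12903459] [355.17991182 262.39749517]
0 [360.94084028 223.30246426] [353.24892401 256.64635121]
[(343.7, 198.4, 7.0), (346.9, 203.8, 14.0), (368.2, 215.0, 54.0)] []
```

carry_out(
  targets=[
    [0.7, -0.6, 0.9, 0, -1],
    [0.7, -0.5, 1.0, 0, -1],
    [0.5, -0.2, 1.0, 0, -1],
    [0.5, -0.2, 1.0, 0, -1],
    [0.3, -0.1, 0.5, 0, -1],
    [0.2, 0, 0.4, 0, -1],
    [0, 0, 0, 0, -1],
  ],
)

```text
t: 37.95
eef_pos: [0.4998, -0.1056, 0.0634]
tool_rot: [-0.0, 0.995, -0.095, -0.0]
contact_force: [-0.8, 0.3, 0.3]
gripper_width: -0.002
grasp_force: 0.0
```

```bash
python3 - <<'E'
from bar import *
go(tcp(0),yaw=-10.8)
print(yel("side",(325,160,440,260)),yel("top",(330,240,400,320)))
E
```

```text
pos [ 0.4998 -0.1056  0.1022] tool x yaw -10.89
to [ 0.5067 -0.1055  0.0898] cm [ 0.67 -0.14  1.23] len 1.4
[(343.8, 198.4, 8.0), (345.6, 204.3, 7.5), (360.2, 220.5, 10.5), (363.5, 224.7, 12.0)] []
```

carry_out(
  targets=[
    [0.2, 0, 0.2, 0, -1],
    [0.1, 0, 0.2, 0, -1],
    [0, 0, 0, 0, -1],
  ],
)

```text
t: 38.35
eef_pos: [0.5028, -0.1063, 0.0598]
tool_rot: [-0.0, 0.995, -0.095, -0.0]
contact_force: [-1.1, 0.5, 0.6]
gripper_width: 0.001
grasp_force: 0.5
```

carry_out(
  targets=[
    [0.1, 0, 0.2, 0, -1],
    [0.1, 0, 0.1, 0, -1],
    [0, 0, 0, 0, -1],
  ],
)

```text
t: 38.65
eef_pos: [0.5054, -0.1069, 0.0569]
tool_rot: [0.0, 0.995, -0.095, 0.0]
contact_force: [-0.2, 0.9, -0.8]
gripper_width: 0.0
grasp_force: 0.0
```

carry_out(
  targets=[
    [0, 0, 0.1, 0, -1],
    [0, 0, 0.1, 0, -1],
    [0, 0, 0, 0, -1],
  ],
)

```text
t: 38.95
eef_pos: [0.5049, -0.1067, 0.0549]
tool_rot: [0.0, 0.995, -0.095, -0.0]
contact_force: [-0.7, 0.0, -0.3]
gripper_width: -0.002
grasp_force: 0.0
```

carry_out(
  targets=[
    [0, 0, 0.1, 0, -1],
    [0, 0, 0.1, 0, -1],
    [0, 0, 0, 0, -1],
  ],
)

```text
t: 39.25
eef_pos: [0.5051, -0.1067, 0.054]
tool_rot: [0.0, 0.995, -0.095, 0.0]
contact_force: [-3.6, -0.2, 10.3]
gripper_width: 0.001
grasp_force: 5.3
```

```bash
python3 - <<'E'
from bar import *
go(tcp(0),yaw=-10.8)
print(yel("side",(325,160,440,260)),[ (t,proj("side",pad(t)).round(1)) for t in (0,.02,.05,.07)])
E
```

```text
pos [ 0.5051 -0.1067  0.0928] tool x yaw -10.91
to [ 0.5067 -0.1055  0.0898] cm [ 0.13 -0.16  0.29] len 0.4
[(343.6, 198.4, 7.5), (358.4, 222.5, 13.0), (363.1, 225.8, 13.5)] [(0, array([360.9, 223.3])), (0.02, array([361.5, 222.6])), (0.05, array([362.4, 221.4])), (0.07, array([363. , 220.6]))]
```

carry_out(
  targets=[
    [0, 0, 0.1, 0, -1],
    [0, 0, 0, 0, -1],
  ],
)

```text
t: 39.5
eef_pos: [0.5052, -0.1068, 0.0537]
tool_rot: [0.0, 0.995, -0.095, 0.0]
contact_force: [-5.9, 1.5, 17.5]
gripper_width: -0.001
grasp_force: 9.5
```

carry_out(
  targets=[
    [0, 0, 0.1, 0, -1],
    [0, 0, 0.05, 0, -1],
    [0, 0, 0, 0, -1],
  ],
)

```text
t: 39.8
eef_pos: [0.5052, -0.1068, 0.0534]
tool_rot: [0.001, 0.995, -0.095, 0.0]
contact_force: [-10.8, 0.7, 31.6]
gripper_width: 0.001
grasp_force: 16.2
```

carry_out(
  targets=[
    [0, 0, -2, 0, -1],
    [0, 0, -5, 0, -1],
    [-1, 0, -5, 0, -1],
    [-3, 0, -5, 0, -1],
    [-4, 0, -2, 0, -1],
    [-3, 4, 0, 0, -1],
    [0, 4, 0, 0, -1],
    [0, 4, 0, 0, -1],
    [0, 4, 0, 0, -1],
    [0, 0, 0, 0, -1],
    [0, 0, 0, 0, -1],
  ],
)

```text
t: 40.9
eef_pos: [0.3706, -0.2442, 0.2322]
tool_rot: [-0.0, 0.995, -0.096, -0.0]
contact_force: [-0.3, 0.8, 0.9]
gripper_width: 0.001
grasp_force: 0.0
```

```bash
python3 - <<'E'
from bar import *
a=yel("side",(350,210,375,235)); print(a,yel("top",(340,245,370,270)),bot.get_obs()["eef_pos"])
for t in (0,.02,.05,.07): print(t,proj("side",pad(t)).round(1),proj("top",pad(t)).round(1))
s=imaging.read_camera("side")[170:260,320:440]; t=imaging.read_camera("top")[215:305,325:445]
cv2.imwrite("pics/end.png",np.hstack([cv2.resize(i[:,:,::-1],(400,300),interpolation=cv2.INTER_CUBIC) for i in (s,t)]))
E
```

```text
[(359.7, 220.7, 10.5), (363.3, 225.9, 13.0)] [(352.8, 256.3, 85.5)] [ 0.37123809 -0.24273344  0.23229509]
0 [360.9 223.3] [353.2 256.6]
0.02 [361.5 222.6] [353.3 257.2]
0.05 [362.4 221.4] [353.4 258. ]
0.07 [363.  220.6] [353.6 258.6]
```

View pics/end.png

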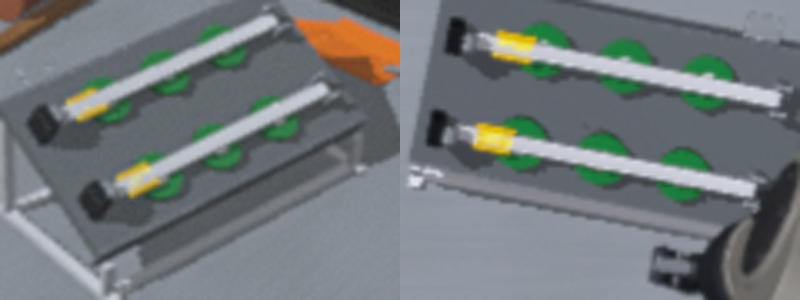

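The last picture shows the lower bar lying along the row over the three green lids, just like the shut upper bar. Its pad at top (353,256) matches a keeper angle of 0. The bar stayed put under 31 N, well above the 5 N needed to snap past, and the arm is clear.

```bash
python3 -c "
from station import bot
print(bot.hand_in())"
```

```text
the job is handed in; nothing more can be done
None
```

I put the three green pods in the lower-row pockets, pressed the keeper bar home in its clip, and handed the job in at about 41 s; the hand-in call returned no verdict.

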